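# Wind a cheese press down with a ratchet wrench

## Robot

A 6-joint arm with a two-finger parallel gripper is mounted at the origin on a cart in front of the work surface, level with it; the furniture and walls round the work are solid. World frame = base frame: x ahead of the robot, y to its left, z up, the work surface at z = 0. Lengths are in m, angles in rad, forces in N, time in s.
With the tool pointing down it reaches from about 0.275 to 0.85 m from the base axis. Payload 19 kg.
Tool frame: the origin (TCP) lies on the centre line of the jaws, within the pads' length; the fingertips stand 8 mm ahead of it and the grasp point (between the pads) lies 11 mm behind it; z points along the fingers, y is the line along which they close (so a half turn about z gives the same grasp; the last joint's range is limited). The gripper opens to 85 mm and grips with 20 to 120 N. Pads are 22 mm wide; open, the fingers measure 114 mm over their backs; the gripper's body (76 mm by 85 mm) begins 54 mm behind the grasp point. The pads swing forward as they close: fully open they stand 13 mm farther back than shut.
Start: joints at [1.065, 0.15, 1.437, -0, 1.554, -0.134], TCP at [0.209, 0.536, 0.239] pointing down, gripper open.
Joint ranges: [-2.8, 2.8], [-0.68, 2.1], [0.12, 2.68], [-1.39, 4.53], [0.16, 2.79], [-2.81, 2.81]. Speed limits (rad/s): [1.89, 1.89, 2.22, 3.01, 3.01, 3.01].

## Interface

Orientations are given as a unit quaternion [w, x, y, z].
In Python, from station import get_obs, grab_frame, finish_job, boxes_of gives the robot as it stands.
- The arm moves only by the shell command python3 -m crank 'ROWS' [OPENING] [FORCE]. ROWS is JSON, a list of rows, each an object of numbers: "dx", "dy", "dz": the shift along the world's x, y, z in m; "rx", "ry", "rz": the turn, a rotation vector about the world's x, y, z in rad. In form: [{"dx": .., "dy": .., "dz": .., "rx": .., "ry": .., "rz": ..}, ...]. A call has 1 to 5 rows; each row is the pose to reach, as a shift and turn from the pose commanded when the call began; what a row does not reach only later rows make up. A row lasts 1/12 s, in which the tool goes at most 41.7 mm and 7.16 degrees, less where a joint would pass 70% of its speed; a pose out of reach is approached as far as the arm can. A call with a gripper value outside its range is refused whole. OPENING is the finger opening in m, from 0 to 0.0854, set as the call begins (- or left out, the last holds). The fingers move at their own pace and stop on an object; FORCE is the grip in N (left out, the last holds). Time passes only in rows, so rows that repeat a pose let the fingers close. It gives the time, the measured TCP pose, the force, the opening and the grip force at its end, in the units of the state.
- get_obs(): the state, without advancing time (a new reading comes with each control period).
- grab_frame(name): name is "side" or "top" or "wrist"; returns a dict with "color" (400x640x3 uint8, red, green, blue), "range_z" (400x640 float32, m along the optical axis (not along the pixel's ray), 0 where there is no reading), "intrinsics" (3x3 intrinsics, pixels), "rvec" (rotation vector, rad) and "tvec" (3), from world to camera coordinates, as OpenCV has them; the wrist camera has in their place "tool_from_camera" (4x4, takes a point from camera to tool coordinates, whose origin is the TCP and whose axes are the flange's). Camera axes: x right, y down, z forward; pixel columns grow to the right and rows downward; lengths in m; the calibration is good to about 2 mm. A picture is of the moment at which its call begins: read the wrist's pose just before it.
- finish_job(): hands the job in; it is judged then, once.
Trained networks look in the newest picture that a camera, given by its name, has taken for a name from the list of things; names that differ only in an ending like _2 or _b are one class to them, and where a whole thing is asked for, a point or a joint stands for the part that bears it (a point fixed in the world has none). Each returns a list of dicts, best first, with "conf" (0 to 1); they miss things now and then, are a little off and sometimes report something else, mostly with a low value. They report only what shows in the picture. A call takes as long as a camera call. They do not tell look-alikes from the thing itself.
- boxes_of(camera, name): "at" ([column, row] in pixels, amid what is visible of it).
The state is a dict: "time": time; "joint_positions": joint angles; "dq": joint speeds; "tau": joint torques, N m; "eef_pos": TCP position; "orientation": TCP orientation; "ft_force": force on the tool from outside, world axes, zero at the start; "ft_torque": the same for the moment, N m; "gripper_width": finger opening in m; "finger_force": force on a finger pad.
Only numpy, scipy, OpenCV 4.12 (cv2) and the standard library are available. Lean on these libraries where they do the work, as an engineer would, in place of code of your own. Each camera call takes 0.05 s, during which the arm holds its last target. There are 200 camera calls.

## Task

Set the ratchet wrench's socket squarely down over the brass nut on top of the cheese press and work the handle back and forth, letting it click freely on each return, until the white pressing plate's collar is fully down on the mould's rim. Turn the nut with the wrench only, not with the fingers; then let go and leave the wrench seated level on the nut, ready for the next turn, with the other things on the worktop undisturbed.

Things in the scene. Friction and masses are not known exactly. Their poses are not given: they have to be found in the camera images.
- wrench: Ratchet wrench, 183 mm long, 0.38 kg, lying socket down: round steel head (66 mm, top 35 mm up), red grip. Origin: centre of the socket's underside; z up, x from head along the handle. Grip 20 mm wide, 24 high, 60 to 150 mm along x, centre 28 mm up; balance point 20 mm along x. Clockwise from above it drives the socket; counter-clockwise it clicks freely, 15 degrees a tooth. Not reversible.
- wrench_socket (a point): Centre of the socket's mouth, at the wrench's origin, but turning with the socket in the head. Hexagon socket 36.4 mm across flats, 20 mm deep, 55 mm outside; the x axis points at a corner of the hexagon (corners every 60 degrees), z up.
- wrench_ratchet (a joint): Angle of the socket in the wrench's head, rad: grows when the handle is swung counter-clockwise and the socket slips; the pawl stops it turning the other way. Starts between 0 and 0.26.
- press: Countertop cheese press, fixed to the worktop: steel tray 200 x 230 mm (spout at -x), aluminium mould 113 mm across with its rim 95 mm up, white pressing plate over it, two columns at y = +-86 mm (caps to 184 mm) with a red crosshead (48 x 215 mm, top 174 mm up); on it, on the axis, a brass nut. Origin: centre of the tray's underside, under the screw's axis; z up.
- nut_seat (a point): On the axis, on top of the nut's round flange (58 mm across), 194 mm above the worktop; turns with the nut. The brass hexagon, 34 mm across flats, rises 17 mm from here (top 4 mm bevelled); x points at one of its corners, z up. A seated wrench rests on the flange, its origin at this point. The nut keeps its height, takes about 0.5 N m to turn either way and stays where left.
- press_nut (a joint): Angle of the nut, rad: grows as it turns clockwise seen from above, 20 mm of plate travel a turn; stops hard at 3.77, plate fully down. Starts between 0 and 1.
- press_ram (a joint): How far the white pressing plate has come down, m: 0 fully up (collar 12 mm above the mould's rim), 0.012 with the collar on the rim. Its blue piston shows in the gap until then. Driven by the nut only.
- small_bowl: Bystander: white bowl, 114 mm across, 56 mm tall. Origin: centre of its underside.
- salt_shaker: Bystander: glass salt shaker with grey top, 44 mm across, 90 mm tall. Origin: centre of its underside.
- honey_jar: Bystander: glass honey jar with pale lid, 71 mm across, 110 mm tall. Origin: centre of its underside.
- mug_a: Bystander: dark green mug, 86 mm across, 125 mm with its handle, 96 mm tall. Origin: centre of its underside.
- lemon: Bystander: yellow lemon, 78 x 55 x 56 mm. Origin: centre of its underside.
- tumbler: Bystander: clear glass tumbler, 81 mm across, 91 mm tall. Origin: centre of its underside.
Things that resemble listed ones, but are neither listed nor needed, are in the scene too. Of the things like the wrench, leave any that is pink; of the rest the larger one is meant.

How it is judged:
By the outcome, as a careful person would: the job done as asked, in the order asked, and still so for the second after the job is handed in, with the robot touching nothing.
It also fails if it takes over 72 s, if anything falls off the work surface, if the arm or the gripper's body presses on something with over 40 N, if the wrist force passes 120 N, or if a joint passes its speed limit or range.

## Working session

There is one attempt and no reset: what is moved stays moved. The work goes in short steps, Python scripts to look and compute and a shell command to move; the robot and the scene stay as the last step left them, time stands still between calls to the robot, and variables do not carry over. Pictures are saved under pics/ and viewed, at most 10 in all, crops included, and the job is handed in when it is done.

```bash
mkdir -p pics; ls; cat > h.py <<'E'
import numpy as np, cv2
from station import *
from scipy.spatial.transform import Rotation as R
def cam(name):
    o=get_obs(); f=grab_frame(name)
    if 'rvec' in f:
        M=np.eye(4); M[:3,:3]=cv2.Rodrigues(np.array(f['rvec'],float))[0]; M[:3,3]=np.array(f['tvec']).ravel(); T=np.linalg.inv(M)
    else:
        q=o['orientation']; M=np.eye(4); M[:3,:3]=R.from_quat([q[1],q[2],q[3],q[0]]).as_matrix(); M[:3,3]=o['eef_pos']
        T=M@np.array(f['tool_from_camera'])
    f['T']=T; return f
def cloud(f):
    K=f['intrinsics']; z=f['range_z']; v,u=np.indices(z.shape)
    P=np.stack([(u-K[0][2])*z/K[0][0],(v-K[1][2])*z/K[1][1],z],-1)
    W=P@f['T'][:3,:3].T+f['T'][:3,3]; W[z==0]=np.nan; return W
def save(f,n): cv2.imwrite('pics/'+n,f['color'][...,::-1])
E
python3 - <<'E'
from h import *
for c in('top','side'):
    f=cam(c); save(f,c+'1.png'); W=cloud(f); np.save(c+'W.npy',W)
    print(c,f['T'][:3,3].round(3))
    for n in('wrench','press','nut_seat','small_bowl','salt_shaker','honey_jar','mug_a','lemon','tumbler'):
        for d in boxes_of(c,n)[:3]:
            u,v=map(int,d['at']); print(n,u,v,round(d['conf'],2),W[v,u].round(3))
print(get_obs())
E
```

```text
pics
top [0.305 0.176 1.374]
wrench 217 262 0.88 [0.34  0.548 0.04 ]
wrench 312 200 0.83 [0.551 0.232 0.036]
wrench 278 247 0.74 [0.391 0.348 0.02 ]
press 380 200 0.59 [0.535 0.01  0.125]
press 309 153 0.56 [0.73  0.246 0.004]
nut_seat 384 188 0.53 [0.555 0.009 0.213]
salt_shaker 437 162 0.51 [ 0.675 -0.193  0.076]
honey_jar 405 143 0.63 [ 0.73  -0.08   0.111]
mug_a 447 193 0.59 [ 0.582 -0.242  0.005]
lemon 432 220 0.7 [ 0.479 -0.172  0.054]
lemon 437 162 0.64 [ 0.675 -0.193  0.076]
tumbler 343 136 0.62 [0.792 0.123 0.008]
side [ 0.009 -0.705  0.681]
wrench 299 223 0.78 [0.516 0.215 0.038]
wrench 209 200 0.78 [0.338 0.542 0.034]
wrench 372 302 0.64 [ 0.47  -0.193  0.047]
press 352 251 0.6 [ 0.531 -0.037  0.073]
nut_seat 350 201 0.61 [ 0.546 -0.006  0.205]
small_bowl 343 191 0.46 [0.745 0.295 0.05 ]
salt_shaker 441 271 0.87 [ 0.679 -0.21   0.053]
salt_shaker 412 291 0.55 [ 0.533 -0.251  0.09 ]
honey_jar 425 234 0.77 [ 0.73  -0.103  0.087]
mug_a 410 291 0.7 [ 0.532 -0.247  0.088]
lemon 370 306 0.67 [ 0.462 -0.196  0.042]
tumbler 380 205 0.9 [0.745 0.099 0.082]
{'time': 1.0, 'joint_positions': array([ 1.06498963e+00,  1.50469637e-01,  1.43739278e+00,  5.58342022e-06,
        1.55380741e+00, -1.33973781e-01]), 'dq': array([-4.78102620e-05, -2.00294413e-04, -2.92146862e-04, -9.72729676e-04,
        3.28865983e-04,  7.37726282e-05]), 'tau': array([ 1.31439603e-03, -7.12799478e+01, -5.71027637e+01, -8.13927068e-05,
        1.10367771e-03,  5.78638355e-05]), 'eef_pos': array([0.20889871, 0.53567775, 0.23928747]), 'orientation': array([-1.47827690e-05,  1.84847324e-01,  9.82767249e-01, -3.57484196e-05]), 'ft_force': array([ 0.30385155,  0.34747742, -0.25109443]), 'ft_torque': array([ 0.03224667,  0.01926753, -0.00740574]), 'finger_force': 0.0, 'gripper_width': 0.08519127173289855}
```

```bash
python3 - <<'E'
import cv2
a=cv2.imread('pics/top1.png')[110:330,160:480]; cv2.imwrite('pics/top1c.png',cv2.resize(a,(800,550),interpolation=cv2.INTER_CUBIC))
E
```

```text
(no output)
```

View pics/top1c.png

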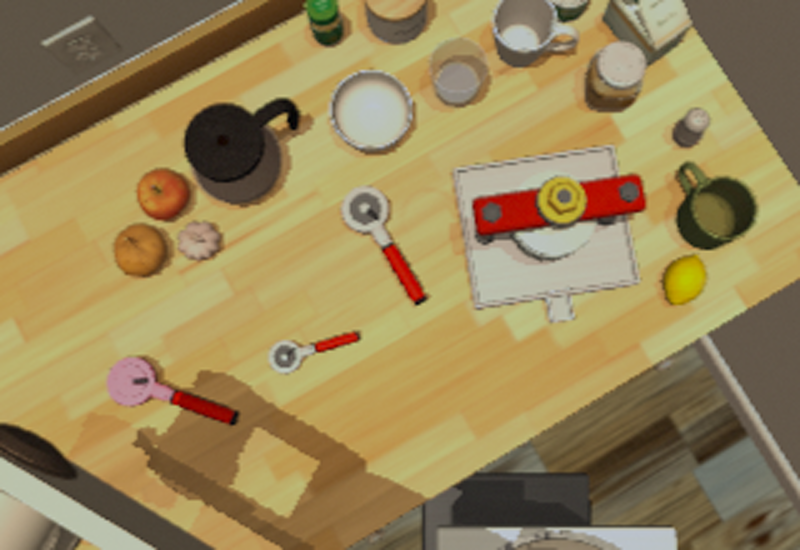

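View pics/side1.png

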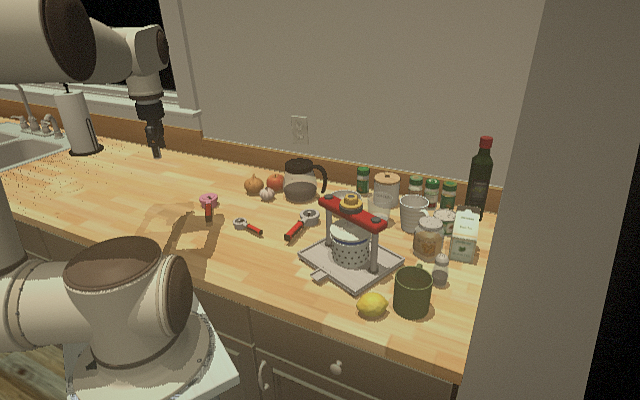

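The top view shows the larger steel/red wrench with its head at crop (365,210) and handle to (425,300). The small one is at (315,350) and the pink one at (170,390). The brass nut is at crop (563,200) on the red crosshead. The side view confirms the layout, with the white plate raised.

```bash
python3 - <<'E'
from h import *
import cv2
W=np.load('topW.npy'); I=cv2.imread('pics/top1.png')[...,::-1].astype(int)
m=(abs(W[...,0]-.53)<.12)&(abs(W[...,1]-.23)<.1)&(W[...,2]>.015)&(W[...,2]<.06)
red=m&(I[...,0]>I[...,1]*2)
P=W[m][:,:2];Q=W[red][:,:2]
c=Q.mean(0);d=np.linalg.svd(Q-c)[2][0]; d*=np.sign(d@(c-P.mean(0)))
s=(P-c)@d; print(len(P),'red c',c,'dir',d,np.degrees(np.arctan2(d[1],d[0])),'extent',s.min(),s.max(), 'red',((Q-c)@d).min(),((Q-c)@d).max())
print('head by length',c+d*(s.max()-150), )
H=P[s<s.min()+.07]; print('head mean/mid',H.mean(0),(H.min(0)+H.max(0))/2, 'from tip', c+d*(s.min()+.033))
n=(abs(W[...,0]-.555)<.05)&(abs(W[...,1]-.01)<.05)
print('nut top',np.median(W[n&(W[...,2]>.205)],0),(n&(W[...,2]>.205)).sum())
r=(W[...,2]>.165)&(W[...,2]<.18)&(abs(W[...,0]-.555)<.1)&(abs(W[...,1]-.01)<.15)
A=W[r][:,:2];e=np.linalg.svd(A-A.mean(0))[2][0];t=(A-A.mean(0))@e;print('cross',A.mean(0)+e*(t.min()+t.max())/2,e,t.max()-t.min())
f=cam('wrist');W=cloud(f);print('wrist at centre',W[200,320],f['T'][:3,3],np.array(f['tool_from_camera']).round(3),f['intrinsics'])
E
```

```text
492 red c [0.48564539 0.20067126] dir [-0.85199514 -0.52354969] -148.42933935900933 extent -0.13757691558405194 0.04622492986970894 red -0.04320701235878983 0.041873485162699065
head by length [128.24553284  78.70892444]
head mean/mid [0.57514613 0.25291072] [0.58699223 0.20830298] from tip [0.57474442 0.25542248]
nut top [0.55487246 0.00444532 0.21017514] 96
cross [0.55335623 0.00373502] [-0.14787115  0.98900663] 0.214207236762839
wrist at centre [ 0.24944314  0.51868708 -0.00105511] [0.13769416 0.56385106 0.37257353] [[-0.001 -0.954 -0.301  0.077]
 [ 1.    -0.001  0.001  0.   ]
 [-0.001 -0.301  0.954 -0.133]
 [ 0.     0.     0.     1.   ]] [[304.91609025   0.         321.38722379]
 [  0.         304.91609025 198.14932877]
 [  0.           0.           1.        ]]
```

```bash

python3 -m crank '[{"dx":0.02,"dy":-0.03,"dz":0.01,"rz":0.09},{"dx":0.04,"dy":-0.06,"dz":0.02,"rz":0.18},{"dx":0.06,"dy":-0.09,"dz":0.03,"rz":0.27},{"dx":0.08,"dy":-0.12,"dz":0.04,"rz":0.36},{"dx":0.1,"dy":-0.15,"dz":0.04,"rz":0.45}]'
python3 -m crank '[{"dx":0.02,"dy":-0.03,"rz":0.1},{"dx":0.04,"dy":-0.06,"rz":0.2},{"dx":0.06,"dy":-0.09,"rz":0.3},{"dx":0.08,"dy":-0.12,"rz":0.4},{"dx":0.1,"dy":-0.15,"rz":0.475}]'
python3 -m crank '[{"dx":0.02,"dy":-0.03},{"dx":0.04,"dy":-0.06},{"dx":0.06,"dy":-0.09},{"dx":0.08,"dy":-0.12},{"dx":0.1,"dy":-0.15}]'
python3 -m crank '[{"dx":0.02,"dy":-0.03},{"dx":0.04,"dy":-0.06},{"dx":0.046,"dy":-0.081},{"dx":0.046,"dy":-0.081},{"dx":0.046,"dy":-0.081}]'
python3 - <<'E'
from h import *
o=get_obs();print(o['time'],o['eef_pos'],o['joint_positions'])
f=cam('wrist');save(f,'nut.png');W=cloud(f);np.save('nutW.npy',W);np.save('nutT.npy',f['T'])
m=(W[...,2]>.19)&(np.hypot(W[...,0]-.555,W[...,1]-.005)<.04)
v,u=np.where(m);print(u.min(),u.max(),v.min(),v.max())
h=(W[...,2]>.207)&(W[...,2]<.214)&(np.hypot(W[...,0]-.555,W[...,1]-.005)<.03)
print(np.nanmean(W[h],0),W[h].min(0),W[h].max(0))
a=f['color'][max(0,v.min()-15):v.max()+15,max(0,u.min()-15):u.max()+15,::-1]
print(a.shape,max(0,v.min()-15),max(0,u.min()-15)); s=int(min(800/a.shape[1],600/a.shape[0]))
cv2.imwrite('pics/nutc.png',cv2.resize(a,None,fx=s,fy=s,interpolation=cv2.INTER_CUBIC));print(s)
E
```

```text
1.05 [0.20888968 0.5356732  0.23926729] [ 1.06499202e+00  1.50488003e-01  1.43741228e+00  1.93682750e-05
  1.55381355e+00 -1.33979987e-01]invalid input at $[0]: expected keys dx, dy, dz, rx, ry, rz
invalid input at $[0]: expected keys dx, dy, dz, rx, ry, rz
invalid input at $[0]: expected keys dx, dy, dz, rx, ry, rz
invalid input at $[0]: expected keys dx, dy, dz, rx, ry, rz
Traceback (most recent call last):
ValueError: zero-size array to reduction operation minimum which has no identity
```

```bash

python3 -m crank '[{"dx":0.02,"dy":-0.03,"dz":0.01,"rx":0,"ry":0,"rz":0.09},{"dx":0.04,"dy":-0.06,"dz":0.02,"rx":0,"ry":0,"rz":0.18},{"dx":0.06,"dy":-0.09,"dz":0.03,"rx":0,"ry":0,"rz":0.27},{"dx":0.08,"dy":-0.12,"dz":0.04,"rx":0,"ry":0,"rz":0.36},{"dx":0.1,"dy":-0.15,"dz":0.04,"rx":0,"ry":0,"rz":0.45}]'
python3 -m crank '[{"dx":0.02,"dy":-0.03,"dz":0,"rx":0,"ry":0,"rz":0.1},{"dx":0.04,"dy":-0.06,"dz":0,"rx":0,"ry":0,"rz":0.2},{"dx":0.06,"dy":-0.09,"dz":0,"rx":0,"ry":0,"rz":0.3},{"dx":0.08,"dy":-0.12,"dz":0,"rx":0,"ry":0,"rz":0.4},{"dx":0.1,"dy":-0.15,"dz":0,"rx":0,"ry":0,"rz":0.475}]'
python3 -m crank '[{"dx":0.02,"dy":-0.03,"dz":0,"rx":0,"ry":0,"rz":0},{"dx":0.04,"dy":-0.06,"dz":0,"rx":0,"ry":0,"rz":0},{"dx":0.06,"dy":-0.09,"dz":0,"rx":0,"ry":0,"rz":0},{"dx":0.08,"dy":-0.12,"dz":0,"rx":0,"ry":0,"rz":0},{"dx":0.1,"dy":-0.15,"dz":0,"rx":0,"ry":0,"rz":0}]'
python3 -m crank '[{"dx":0.02,"dy":-0.03,"dz":0,"rx":0,"ry":0,"rz":0},{"dx":0.04,"dy":-0.06,"dz":0,"rx":0,"ry":0,"rz":0},{"dx":0.046,"dy":-0.081,"dz":0,"rx":0,"ry":0,"rz":0},{"dx":0.046,"dy":-0.081,"dz":0,"rx":0,"ry":0,"rz":0},{"dx":0.046,"dy":-0.081,"dz":0,"rx":0,"ry":0,"rz":0}]'
cat > nut.py <<'E'
from h import *
o=get_obs();print(o['time'],o['eef_pos'],o['joint_positions'])
f=cam('wrist');save(f,'nut.png');W=cloud(f);np.save('nutW.npy',W);np.save('nutT.npy',f['T'])
m=(W[...,2]>.19)&(np.hypot(W[...,0]-.555,W[...,1]-.005)<.04)
v,u=np.where(m);print(u.min(),u.max(),v.min(),v.max())
h=(W[...,2]>.207)&(W[...,2]<.214)&(np.hypot(W[...,0]-.555,W[...,1]-.005)<.03)
print(np.nanmean(W[h],0),W[h].min(0),W[h].max(0))
a=f['color'][max(0,v.min()-15):v.max()+15,max(0,u.min()-15):u.max()+15,::-1]
print(a.shape,max(0,v.min()-15),max(0,u.min()-15)); s=int(min(800/a.shape[1],600/a.shape[0]))
cv2.imwrite('pics/nutc.png',cv2.resize(a,None,fx=s,fy=s,interpolation=cv2.INTER_CUBIC));print(s)
E
python3 nut.py
```

```text
time: 1.52
eef_pos: [0.3097, 0.3845, 0.2812]
orientation: [0.001, -0.042, 0.999, 0.001]
ft_force: [1.2, 0.1, 1.0]
gripper_width: 0.0859
finger_force: 0.0
time: 1.93
eef_pos: [0.4094, 0.2341, 0.2795]
orientation: [0.0, -0.276, 0.961, 0.0]
ft_force: [0.1, 0.7, -0.7]
gripper_width: 0.0853
finger_force: 0.0
time: 2.35
eef_pos: [0.5096, 0.0839, 0.2794]
orientation: [0.0, -0.273, 0.962, -0.0]
ft_force: [-0.2, 0.3, -0.2]
gripper_width: 0.0856
finger_force: 0.0
time: 2.77
eef_pos: [0.5551, 0.0037, 0.2789]
orientation: [-0.0, -0.272, 0.962, 0.0]
ft_force: [0.1, -0.0, 0.5]
gripper_width: 0.0855
finger_force: 0.0
2.7667 [0.55508994 0.00365884 0.27887284] [-1.32192329e-01  9.91438226e-02  1.41575080e+00 -2.53974315e-05
  1.62736499e+00 -2.25419002e+00]
174 473 175 399
[0.55596955 0.00747604 0.20969535] [ 0.53926959 -0.00997379  0.20700394] [0.57467658 0.02603583 0.21193745]
(240, 329, 3) 160 159
2
```

View pics/nutc.png

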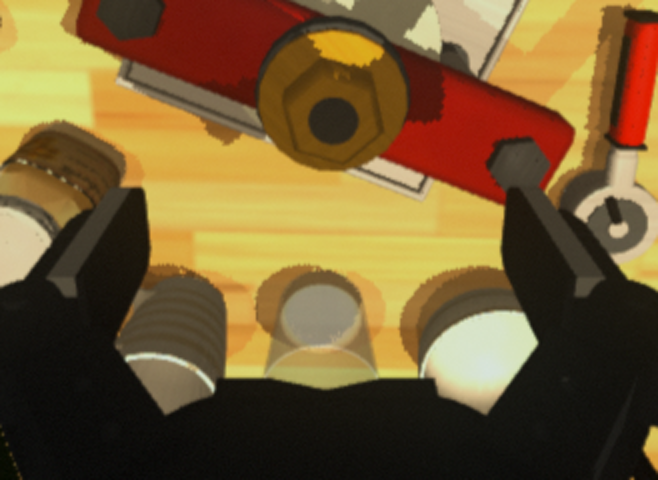

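The nut's hexagon is at crop (333,115), in shadow. I'll rectify it and fit its angle.

```bash
cat > fit.py <<'E'
from h import *
from scipy.optimize import minimize
W=np.load('nutW.npy');T=np.load('nutT.npy')
I=cv2.imread('pics/nut.png'); K=np.array([[304.916,0,321.387],[0,304.916,198.149],[0,0,1]])
c=np.array([.555,.006]); s=.0002; n=400
yy,xx=np.indices((n,n)); X=c[0]-(yy-n/2)*s; Y=c[1]-(xx-n/2)*s   # up=+x, left=+y
Ti=np.linalg.inv(T)
def proj(z):
    P=np.stack([X,Y,np.full_like(X,z)],-1)@Ti[:3,:3].T+Ti[:3,3]; p=P@K.T; return (p[...,:2]/p[...,2:]).astype(np.float32)
g=proj(.207); r=cv2.remap(I,g,None,cv2.INTER_CUBIC)
cv2.imwrite('pics/rect.png',cv2.convertScaleAbs(r,alpha=1.6)); 
G=cv2.GaussianBlur(cv2.cvtColor(r,cv2.COLOR_BGR2GRAY).astype(np.float32),(0,0),4)
gx,gy=cv2.Sobel(G,cv2.CV_32F,0,1),cv2.Sobel(G,cv2.CV_32F,1,0); gx,gy=-gx,-gy
m=np.hypot(gx,gy)
# edge score: hexagon of apothem a at centre, angle th (corner direction, mod 60)
def score(cx,cy,th,a):
    t=0
    for k in range(6):
        nrm=th+np.pi/6+k*np.pi/3; N=np.array([np.cos(nrm),np.sin(nrm)]);D=np.array([-N[1],N[0]])
        for q in np.linspace(-.45,.45,19):
            p=np.array([cx,cy])+N*a+D*a*1.1547*q
            i=int(round((c[0]-p[0])/s+n/2)); j=int(round((c[1]-p[1])/s+n/2))
            if 0<=i<n and 0<=j<n: t+=abs(gx[i,j]*N[0]+gy[i,j]*N[1])
    return t
best=[]
for th in np.radians(np.arange(0,60,2)):
  for a in (.013,.015,.017):
    b=max((score(c[0]+dx,c[1]+dy,th,a),dx,dy) for dx in np.arange(-.006,.0061,.001) for dy in np.arange(-.006,.0061,.001))
    best.append((b[0],np.degrees(th),a,b[1],b[2]))
best.sort(reverse=True)
for b in best[:10]: print(np.round(b,4))
fl=(W[...,2]>.198)&(W[...,2]<.215)&(np.hypot(W[...,0]-c[0],W[...,1]-c[1])<.03); P=W[fl][:,:2]; print(len(P),(P.min(0)+P.max(0))/2,P.mean(0))
cb=np.array([.555,.006])
a60=[]
for th in np.arange(0,60,2):
    sup=[np.percentile(P@[np.cos(t),np.sin(t)],99) + np.percentile(-P@[np.cos(t),np.sin(t)],99) for t in np.radians([th+30,th+90,th+150])]
    a60.append((sum(sup)/3,th))
print(sorted(a60)[:5],sorted(a60)[-2:])
f2=(abs(W[...,2]-.194)<.002)&(np.hypot(W[...,0]-c[0],W[...,1]-c[1])<.032);Q=W[f2][:,:2];print('flange',len(Q),Q.min(0),Q.max(0),(Q.min(0)+Q.max(0))/2)
E
python3 fit.py
```

```text
[ 2.1963306e+03  4.4000000e+01  1.5000000e-02 -3.0000000e-03
 -2.0000000e-03]
[ 2.1799391e+03  4.6000000e+01  1.5000000e-02 -3.0000000e-03
 -2.0000000e-03]
[ 2.1500788e+03  4.2000000e+01  1.5000000e-02 -3.0000000e-03
 -2.0000000e-03]
[ 2.1466746e+03  4.8000000e+01  1.5000000e-02 -3.0000000e-03
 -2.0000000e-03]
[ 2.0800412e+03  4.0000000e+01  1.5000000e-02 -3.0000000e-03
 -2.0000000e-03]
[ 2.066408e+03  5.000000e+01  1.500000e-02 -3.000000e-03 -2.000000e-03]
[2.0588637e+03 2.0000000e+00 1.7000000e-02 5.0000000e-03 5.0000000e-03]
[2.0450364e+03 3.4000000e+01 1.7000000e-02 6.0000000e-03 5.0000000e-03]
[2.0353411e+03 3.6000000e+01 1.7000000e-02 6.0000000e-03 5.0000000e-03]
[2.0288638e+03 3.2000000e+01 1.7000000e-02 6.0000000e-03 5.0000000e-03]
1907 [0.55705833 0.00789988] [0.55502553 0.00667287]
[(np.float64(0.03271597205033113), np.int64(42)), (np.float64(0.0327830289115452), np.int64(44)), (np.float64(0.032812751203761044), np.int64(46)), (np.float64(0.032853918557286386), np.int64(40)), (np.float64(0.03287307567777495), np.int64(48))] [(np.float64(0.034349610248490176), np.int64(16)), (np.float64(0.03436516493203177), np.int64(14))]
flange 1922 [ 0.52875835 -0.0206928 ] [0.58516896 0.0364547 ] [0.55696366 0.00788095]
```

View pics/rect.png

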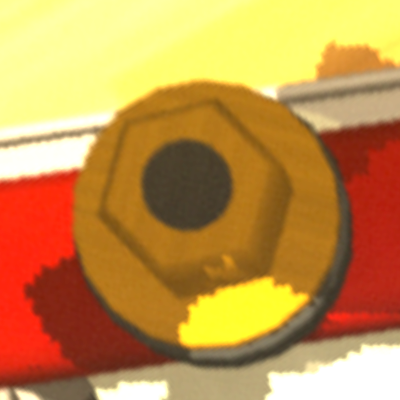

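Nut corner direction is about 44° (mod 60) and the press yaw is 8.5°. Next I move over the wrench with the camera on the head side of the tool.

```bash

python3 -m crank '[{"dx":-0.01,"dy":0.04,"dz":0,"rx":0,"ry":0,"rz":-0.12},{"dx":-0.02,"dy":0.07,"dz":0,"rx":0,"ry":0,"rz":-0.24},{"dx":-0.03,"dy":0.1,"dz":0,"rx":0,"ry":0,"rz":-0.36},{"dx":-0.04,"dy":0.13,"dz":0,"rx":0,"ry":0,"rz":-0.48},{"dx":-0.053,"dy":0.16,"dz":0,"rx":0,"ry":0,"rz":-0.6}]' | head -1
python3 -m crank '[{"dx":0,"dy":0.01,"dz":-0.01,"rx":0,"ry":0,"rz":-0.12},{"dx":0,"dy":0.02,"dz":-0.03,"rx":0,"ry":0,"rz":-0.24},{"dx":0,"dy":0.03,"dz":-0.05,"rx":0,"ry":0,"rz":-0.36},{"dx":0,"dy":0.04,"dz":-0.07,"rx":0,"ry":0,"rz":-0.48},{"dx":0,"dy":0.046,"dz":-0.08,"rx":0,"ry":0,"rz":-0.6}]' 0.05 | head -1
python3 -m crank '[{"dx":0,"dy":0,"dz":-0.01,"rx":0,"ry":0,"rz":-0.12},{"dx":0,"dy":0,"dz":-0.02,"rx":0,"ry":0,"rz":-0.24},{"dx":0,"dy":0,"dz":-0.03,"rx":0,"ry":0,"rz":-0.36},{"dx":0,"dy":0,"dz":-0.03,"rx":0,"ry":0,"rz":-0.48},{"dx":0,"dy":0,"dz":-0.03,"rx":0,"ry":0,"rz":-0.6}]'| head -1
python3 -m crank '[{"dx":0,"dy":0,"dz":0,"rx":0,"ry":0,"rz":-0.12},{"dx":0,"dy":0,"dz":0,"rx":0,"ry":0,"rz":-0.24},{"dx":0,"dy":0,"dz":0,"rx":0,"ry":0,"rz":-0.36},{"dx":0,"dy":0,"dz":0,"rx":0,"ry":0,"rz":-0.48},{"dx":0,"dy":0,"dz":0,"rx":0,"ry":0,"rz":-0.6}]'| head -1
python3 -m crank '[{"dx":0,"dy":0,"dz":0,"rx":0,"ry":0,"rz":-0.12},{"dx":0,"dy":0,"dz":0,"rx":0,"ry":0,"rz":-0.24},{"dx":0,"dy":0,"dz":0,"rx":0,"ry":0,"rz":-0.36},{"dx":0,"dy":0,"dz":0,"rx":0,"ry":0,"rz":-0.48},{"dx":0,"dy":0,"dz":0,"rx":0,"ry":0,"rz":-0.6}]'| head -1
python3 -m crank '[{"dx":0,"dy":0,"dz":0,"rx":0,"ry":0,"rz":-0.12},{"dx":0,"dy":0,"dz":0,"rx":0,"ry":0,"rz":-0.14},{"dx":0,"dy":0,"dz":0,"rx":0,"ry":0,"rz":-0.14},{"dx":0,"dy":0,"dz":0,"rx":0,"ry":0,"rz":-0.14}]'
cat > wr.py <<'E'
from h import *
o=get_obs();print(o['time'],o['eef_pos'],o['orientation'].round(4),o['gripper_width'])
f=cam('wrist');save(f,'w1.png');W=cloud(f); I=f['color'].astype(int)
z0=np.nanmedian(W[(np.hypot(W[...,0]-.53,W[...,1]-.22)<.15)&(W[...,2]<.012)][:,2]); print('table z',z0)
m=(abs(W[...,0]-.53)<.12)&(abs(W[...,1]-.23)<.1)&(W[...,2]>.01)&(W[...,2]<.05)
red=m&(I[...,0]>I[...,1]*2.2)
Q=W[red&(W[...,2]>.034)][:,:2]; print(len(Q))
c=(Q.mean(0));d=np.linalg.svd(Q-c)[2][0]; d*=-np.sign(d[0]); t=(Q-c)@d
print('red c',c,'dir',np.degrees(np.arctan2(d[1],d[0])),'ext',t.min(),t.max(),'width',np.ptp((Q-c)@[-d[1],d[0]]))
H=W[m&(W[...,2]>.03)&(((W[...,:2]-c)@d)<-.06)]; h=H[:,:2]
(x,y),r=cv2.minEnclosingCircle(h.astype(np.float32)); print('head',x,y,r,np.median(H[:,2]),h.mean(0))
e=c-[x,y];print('head->grip',np.degrees(np.arctan2(e[1],e[0])),np.hypot(*e))
E
python3 wr.py
```

```text
time: 3.23
time: 3.65
time: 4.07
time: 4.48
time: 4.9
time: 5.23
eef_pos: [0.5026, 0.209, 0.1694]
orientation: [-0.0, 0.958, 0.285, 0.0]
ft_force: [0.4, 0.6, -0.1]
gripper_width: 0.0497
finger_force: 0.0
5.2333 [0.50255588 0.20899671 0.16944239] [-1.000e-04  9.584e-01  2.853e-01  1.000e-04] 0.04966526768715563
table z -0.0014411670150871747
1565
red c [0.49065308 0.20556577] dir -148.9043358930436 ext -0.039664459292050654 0.0438025809573713 width 0.018174751135523685
head 0.574087917804718 0.2558397054672241 0.038042452186346054 0.034279293018401824 [0.57754873 0.25798578]
head->grip -148.92879612068893 0.0974106839156973
```

View pics/w1.png

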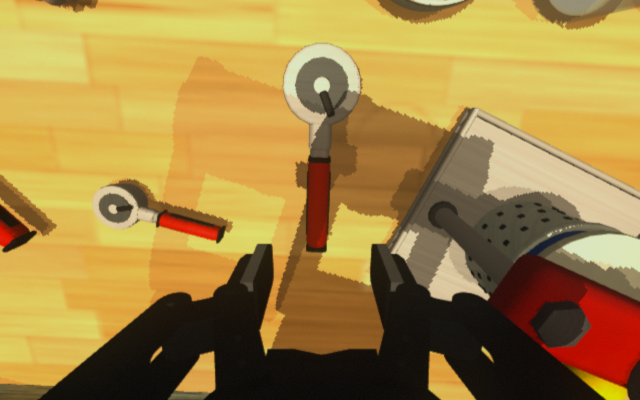

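The wrist view shows the target wrench with its head at (322,85) and grip at (317,205), roughly centred between the fingers. Descending to grip 85 mm along the handle.

```bash

python3 -m crank '[{"dx":0.0026,"dy":0.0056,"dz":-0.035,"rx":0,"ry":0,"rz":-0.035},{"dx":0.0026,"dy":0.0056,"dz":-0.07,"rx":0,"ry":0,"rz":-0.035},{"dx":0.0026,"dy":0.0056,"dz":-0.105,"rx":0,"ry":0,"rz":-0.035},{"dx":0.0026,"dy":0.0056,"dz":-0.135,"rx":0,"ry":0,"rz":-0.035},{"dx":0.0026,"dy":0.0056,"dz":-0.151,"rx":0,"ry":0,"rz":-0.035}]'
python3 -m crank '[{"dx":0,"dy":0,"dz":0,"rx":0,"ry":0,"rz":0},{"dx":0,"dy":0,"dz":0,"rx":0,"ry":0,"rz":0},{"dx":0,"dy":0,"dz":0,"rx":0,"ry":0,"rz":0},{"dx":0,"dy":0,"dz":0,"rx":0,"ry":0,"rz":0},{"dx":0,"dy":0,"dz":0,"rx":0,"ry":0,"rz":0}]' 0.0 110
python3 -m crank '[{"dx":0,"dy":0,"dz":0,"rx":0,"ry":0,"rz":0},{"dx":0,"dy":0,"dz":0,"rx":0,"ry":0,"rz":0},{"dx":0,"dy":0,"dz":0,"rx":0,"ry":0,"rz":0}]'
```

```text
time: 5.7
eef_pos: [0.5038, 0.2138, 0.0148]
orientation: [-0.0, 0.964, 0.268, -0.002]
ft_force: [0.2, -0.2, -0.8]
gripper_width: 0.0501
finger_force: 0.0
time: 6.12
eef_pos: [0.5061, 0.2143, 0.0195]
orientation: [-0.0, 0.964, 0.266, 0.001]
ft_force: [1.0, 0.2, -0.6]
gripper_width: 0.0181
finger_force: 107.5
time: 6.37
eef_pos: [0.506, 0.2143, 0.0191]
orientation: [-0.0, 0.964, 0.266, 0.001]
ft_force: [-0.9, 0.2, 6.8]
gripper_width: 0.0182
finger_force: 108.4
```

```bash

python3 -m crank '[{"dx":0,"dy":0,"dz":0.02,"rx":0,"ry":0,"rz":0},{"dx":0,"dy":0,"dz":0.05,"rx":0,"ry":0,"rz":0},{"dx":0,"dy":0,"dz":0.085,"rx":0,"ry":0,"rz":0},{"dx":0,"dy":0,"dz":0.12,"rx":0,"ry":0,"rz":0},{"dx":0,"dy":0,"dz":0.155,"rx":0,"ry":0,"rz":0}]' 
python3 -m crank '[{"dx":0,"dy":0,"dz":0.03,"rx":0,"ry":0,"rz":0},{"dx":0,"dy":0,"dz":0.06,"rx":0,"ry":0,"rz":0},{"dx":0,"dy":0,"dz":0.085,"rx":0,"ry":0,"rz":-0.1},{"dx":0,"dy":0,"dz":0.096,"rx":0,"ry":0,"rz":-0.2},{"dx":0,"dy":0,"dz":0.096,"rx":0,"ry":0,"rz":-0.3}]' | head -2
python3 -m crank '[{"dx":-0.006,"dy":-0.035,"dz":0,"rx":0,"ry":0,"rz":-0.1},{"dx":-0.012,"dy":-0.07,"dz":0,"rx":0,"ry":0,"rz":-0.2},{"dx":-0.018,"dy":-0.105,"dz":0,"rx":0,"ry":0,"rz":-0.3},{"dx":-0.024,"dy":-0.14,"dz":0,"rx":0,"ry":0,"rz":-0.387},{"dx":-0.03,"dy":-0.17,"dz":0,"rx":0,"ry":0,"rz":-0.387}]' | head -2
python3 -m crank '[{"dx":-0.004,"dy":-0.02,"dz":0,"rx":0,"ry":0,"rz":0},{"dx":-0.004,"dy":-0.025,"dz":0,"rx":0,"ry":0,"rz":0},{"dx":-0.004,"dy":-0.025,"dz":0,"rx":0,"ry":0,"rz":0},{"dx":-0.004,"dy":-0.025,"dz":0,"rx":0,"ry":0,"rz":0}]' 
cat > hd.py <<'E'
from h import *
o=get_obs();print(o['time'],o['eef_pos'],o['orientation'].round(4),o['gripper_width'],o['joint_positions'].round(2))
f=cam('wrist');save(f,'w2.png');W=cloud(f);np.save('w2W.npy',W)
g=cam('top');save(g,'t2.png');V=cloud(g)
for n,A in(('wrist',W),('top',V)):
    m=(np.hypot(A[...,0]-.556,A[...,1]-.0065)<.045)&(A[...,2]>.245)&(A[...,2]<.31)
    P=A[m];c=np.linalg.lstsq(np.c_[P[:,:2],np.ones(len(P))],P[:,2],rcond=None)[0]
    z=np.median(P[:,2]); print(n,len(P),'plane',c.round(3),'zmed',z,'mean',P.mean(0),'ext',P.min(0),P.max(0))
print(boxes_of('wrist','wrench')[:1],boxes_of('wrist','nut_seat')[:1])
E
python3 hd.py
```

```text
time: 6.78
eef_pos: [0.5049, 0.2139, 0.1747]
orientation: [-0.0, 0.964, 0.266, -0.001]
ft_force: [0.8, 0.2, -4.3]
gripper_width: 0.0181
finger_force: 108.0
time: 7.2
eef_pos: [0.5061, 0.2142, 0.2723]
time: 7.62
eef_pos: [0.4746, 0.0423, 0.2691]
time: 7.95
eef_pos: [0.4715, 0.0193, 0.2691]
orientation: [-0.0, 0.997, -0.074, -0.0]
ft_force: [-0.0, 0.6, -3.1]
gripper_width: 0.0187
finger_force: 108.5
7.95 [0.47146712 0.01929608 0.26912138] [-2.000e-04  9.972e-01 -7.420e-02 -2.000e-04] 0.01874382010472513 [-0.12 -0.08  1.61  0.    1.61  1.6 ]
wrist 25577 plane [ 0.004 -0.002  0.282] zmed 0.28348151593798415 mean [0.5537399  0.00762709 0.2836717 ] ext [ 0.51105218 -0.02512854  0.27684223] [0.58436905 0.04029483 0.28984961]
  return _methods._mean(a, axis=axis, dtype=dtype,
  ret = ret.dtype.type(ret / rcount)
hd.py:8: RuntimeWarning: Mean of empty slice.
  z=np.median(P[:,2]); print(n,len(P),'plane',c.round(3),'zmed',z,'mean',P.mean(0),'ext',P.min(0),P.max(0))
  ret = um.true_divide(
Traceback (most recent call last):
  File "hd.py", line 8, in <module>
    z=np.median(P[:,2]); print(n,len(P),'plane',c.round(3),'zmed',z,'mean',P.mean(0),'ext',P.min(0),P.max(0))
                                                                                           ~~~~~^^^
ValueError: zero-size array to reduction operation minimum which has no identity
```

View pics/w2.png

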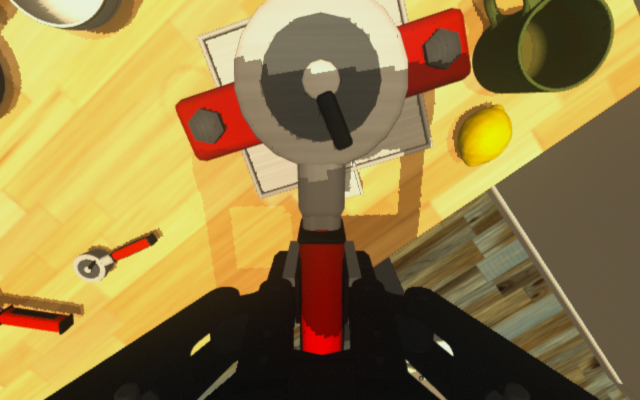

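The wrench is held level, with its head at about (321,79). The column caps at (207,125) and (442,47) show beside it, and their midpoint gives the press axis in the same view.

```bash
cat > al.py <<'E'
from h import *
from scipy.optimize import least_squares
def circ(P,r0=None):
    f=lambda p:np.hypot(P[:,0]-p[0],P[:,1]-p[1])-(r0 or p[2])
    return least_squares(f,[*P.mean(0),r0 or .03],loss='soft_l1',f_scale=.0005).x
def align(A,zh,head0=(.556,.0075)):
    m=(np.hypot(A[...,0]-head0[0],A[...,1]-head0[1])<.045)&(abs(A[...,2]-zh)<.008)
    m=m.astype(np.uint8); b=cv2.findContours(m,cv2.RETR_EXTERNAL,cv2.CHAIN_APPROX_NONE)[0]; b=max(b,key=len)[:,0]
    b=b[(b[:,1]>2)]; P=A[b[:,1],b[:,0]]; a=np.degrees(np.arctan2(*(P[:,:2]-head0).T[::-1]))
    P=P[(abs((a-172+180)%360-180)>40)][:,:2]
    return circ(P,.033),circ(P)
def caps(A):
    out=[]
    for (cx,cy) in ((.543,.094),(.570,-.078)):
        m=(np.hypot(A[...,0]-cx,A[...,1]-cy)<.025)&(A[...,2]>.178)&(A[...,2]<.19); P=A[m]; 
        if len(P)<30: print('few',len(P)); continue
        out.append((P[:,:2].min(0)+P[:,:2].max(0))/2); print('cap',out[-1],P.mean(0),len(P))
    return out
if __name__=='__main__':
    W=np.load('w2W.npy'); print('head',align(W,.2835)); c=caps(W); print('axis',np.mean(c,0))
    N=np.load('nutW.npy'); print('old view'); c=caps(N); print(np.mean(c,0))
E
python3 al.py
```

```text
head (array([0.55491775, 0.00749449, 0.033     ]), array([0.55533618, 0.00741493, 0.03211049]))
cap [0.5437989  0.09293281] [0.54402743 0.09212778 0.18094628] 876
cap [ 0.56980908 -0.07681878] [ 0.56951392 -0.07612549  0.18078492] 1084
axis [0.55680399 0.00805702]
old view
cap [0.54401487 0.09293252] [0.54314455 0.0914503  0.18106108] 544
cap [ 0.5699747  -0.07668684] [ 0.56912612 -0.0764485   0.18090702] 718
[0.55699479 0.00812284]
```

```bash

python3 -m crank '[{"dx":0.0017,"dy":0.0006,"dz":-0.01,"rx":0,"ry":0,"rz":0},{"dx":0.0017,"dy":0.0006,"dz":-0.02,"rx":0,"ry":0,"rz":0},{"dx":0.0017,"dy":0.0006,"dz":-0.03,"rx":0,"ry":0,"rz":0},{"dx":0.0017,"dy":0.0006,"dz":-0.035,"rx":0,"ry":0,"rz":0},{"dx":0.0017,"dy":0.0006,"dz":-0.035,"rx":0,"ry":0,"rz":0}]'
python3 -m crank '[{"dx":0,"dy":0,"dz":-0.002,"rx":0,"ry":0,"rz":0},{"dx":0,"dy":0,"dz":-0.004,"rx":0,"ry":0,"rz":0},{"dx":0,"dy":0,"dz":-0.005,"rx":0,"ry":0,"rz":0}]'
python3 -m crank '[{"dx":0,"dy":0,"dz":-0.001,"rx":0,"ry":0,"rz":0},{"dx":0,"dy":0,"dz":-0.002,"rx":0,"ry":0,"rz":0},{"dx":0,"dy":0,"dz":-0.003,"rx":0,"ry":0,"rz":0}]'
```

```text
time: 8.47
eef_pos: [0.4726, 0.02, 0.2324]
orientation: [-0.0, 0.997, -0.074, -0.001]
ft_force: [0.1, -0.3, -3.5]
gripper_width: 0.0185
finger_force: 108.6
time: 8.72
eef_pos: [0.4733, 0.0197, 0.2293]
orientation: [-0.0, 0.997, -0.074, 0.0]
ft_force: [-0.1, -0.3, -3.3]
gripper_width: 0.0185
finger_force: 108.6
time: 8.97
eef_pos: [0.4733, 0.0197, 0.2263]
orientation: [-0.0, 0.997, -0.074, 0.0]
ft_force: [-0.4, -0.1, -3.8]
gripper_width: 0.0185
finger_force: 108.6
```

```bash

python3 -m crank '[{"dx":0,"dy":0,"dz":-0.001,"rx":0,"ry":0,"rz":0},{"dx":0,"dy":0,"dz":-0.002,"rx":0,"ry":0,"rz":0},{"dx":0,"dy":0,"dz":-0.003,"rx":0,"ry":0,"rz":0},{"dx":0,"dy":0,"dz":-0.004,"rx":0,"ry":0,"rz":0}]'
python3 -m crank '[{"dx":0,"dy":0,"dz":-0.001,"rx":0,"ry":0,"rz":0},{"dx":0,"dy":0,"dz":-0.002,"rx":0,"ry":0,"rz":0},{"dx":0,"dy":0,"dz":-0.003,"rx":0,"ry":0,"rz":0},{"dx":0,"dy":0,"dz":-0.004,"rx":0,"ry":0,"rz":0}]'
```

```text
time: 9.3
eef_pos: [0.4732, 0.0197, 0.2222]
orientation: [-0.0, 0.997, -0.074, 0.0]
ft_force: [0.2, 0.1, -4.5]
gripper_width: 0.0182
finger_force: 108.6
time: 9.63
eef_pos: [0.4732, 0.0197, 0.2182]
orientation: [-0.0, 0.997, -0.074, -0.0]
ft_force: [0.0, 0.6, -3.9]
gripper_width: 0.0184
finger_force: 108.6
```

Well over the hexagon with no contact force. Going down to the flange.

```bash

python3 -m crank '[{"dx":0,"dy":0,"dz":-0.001,"rx":0,"ry":0,"rz":0},{"dx":0,"dy":0,"dz":-0.002,"rx":0,"ry":0,"rz":0},{"dx":0,"dy":0,"dz":-0.003,"rx":0,"ry":0,"rz":0},{"dx":0,"dy":0,"dz":-0.003,"rx":0,"ry":0,"rz":0}]'
python3 -m crank '[{"dx":0,"dy":0,"dz":-0.0005,"rx":0,"ry":0,"rz":0},{"dx":0,"dy":0,"dz":-0.001,"rx":0,"ry":0,"rz":0},{"dx":0,"dy":0,"dz":-0.001,"rx":0,"ry":0,"rz":0}]'
```

```text
time: 9.97
eef_pos: [0.4731, 0.0197, 0.215]
orientation: [-0.0, 0.997, -0.074, -0.0]
ft_force: [-0.3, 0.4, -4.1]
gripper_width: 0.0185
finger_force: 108.6
time: 10.22
eef_pos: [0.4732, 0.0197, 0.2142]
orientation: [-0.0, 0.997, -0.074, -0.0]
ft_force: [-0.6, -0.1, -3.8]
gripper_width: 0.0183
finger_force: 108.6
```

```bash

python3 -m crank '[{"dx":0,"dy":0,"dz":-0.0004,"rx":0,"ry":0,"rz":0},{"dx":0,"dy":0,"dz":-0.0008,"rx":0,"ry":0,"rz":0},{"dx":0,"dy":0,"dz":-0.0008,"rx":0,"ry":0,"rz":0}]'
cat > sw.py <<'E'
import sys
from h import *
# usage: step start(optional rel angle offsets) : prints shifts for calls of 5 rows, from present pose
C=np.array([.5569,.0081]); o=get_obs(); rel=o['eef_pos'][:2]-C
if len(sys.argv)>3: rel=np.array([np.cos(float(sys.argv[3])),np.sin(float(sys.argv[3]))])*np.hypot(*rel)
print('r',np.hypot(*rel),'psi',np.degrees(np.arctan2(rel[1],rel[0])))
st=float(sys.argv[1])
for call in range(int(sys.argv[2])):
    for k in range(1,6):
        a=st*k;d=np.array([[np.cos(a),-np.sin(a)],[np.sin(a),np.cos(a)]])@rel-rel; print(f'{{"dx":{d[0]:.4f},"dy":{d[1]:.4f},"dz":0,"rx":0,"ry":0,"rz":{a:.2f}}}',end=',')
    rel=rel+d; print()
E
python3 sw.py -0.1 2
```

```text
time: 10.47
eef_pos: [0.4732, 0.0197, 0.2136]
orientation: [-0.0, 0.997, -0.074, 0.0]
ft_force: [-0.5, 0.4, -1.1]
gripper_width: 0.0189
finger_force: 108.8
r 0.08445766607847624 psi 172.09024696799824
{"dx":0.0016,"dy":0.0083,"dz":0,"rx":0,"ry":0,"rz":-0.10},{"dx":0.0040,"dy":0.0164,"dz":0,"rx":0,"ry":0,"rz":-0.20},{"dx":0.0072,"dy":0.0242,"dz":0,"rx":0,"ry":0,"rz":-0.30},{"dx":0.0111,"dy":0.0317,"dz":0,"rx":0,"ry":0,"rz":-0.40},{"dx":0.0158,"dy":0.0387,"dz":0,"rx":0,"ry":0,"rz":-0.50},
{"dx":0.0054,"dy":0.0065,"dz":0,"rx":0,"ry":0,"rz":-0.10},{"dx":0.0113,"dy":0.0125,"dz":0,"rx":0,"ry":0,"rz":-0.20},{"dx":0.0179,"dy":0.0178,"dz":0,"rx":0,"ry":0,"rz":-0.30},{"dx":0.0249,"dy":0.0224,"dz":0,"rx":0,"ry":0,"rz":-0.40},{"dx":0.0324,"dy":0.0264,"dz":0,"rx":0,"ry":0,"rz":-0.50},
```

Now seated, with the flange taking weight. First drive stroke.

```bash

python3 -m crank '[{"dx":0.0016,"dy":0.0083,"dz":0,"rx":0,"ry":0,"rz":-0.10},{"dx":0.0040,"dy":0.0164,"dz":0,"rx":0,"ry":0,"rz":-0.20},{"dx":0.0072,"dy":0.0242,"dz":0,"rx":0,"ry":0,"rz":-0.30},{"dx":0.0111,"dy":0.0317,"dz":0,"rx":0,"ry":0,"rz":-0.40},{"dx":0.0158,"dy":0.0387,"dz":0,"rx":0,"ry":0,"rz":-0.50}]'
python3 -c "
from station import *;o=get_obs();print(o['ft_force'],o['ft_torque'],o['joint_positions'])"
```

```text
time: 10.88
eef_pos: [0.489, 0.0586, 0.2137]
orientation: [0.0, 0.947, -0.321, 0.0]
ft_force: [-0.5, -4.9, -1.1]
gripper_width: 0.0181
finger_force: 108.9
[-0.4642738  -4.909478   -1.09013546] [-0.7609452   0.1756699   0.17386597] [-3.70003602e-02 -1.21906099e-02  1.66255233e+00 -5.05316846e-04
  1.49108481e+00  2.18668233e+00]
```

```bash

python3 -m crank '[{"dx":0.0054,"dy":0.0065,"dz":0,"rx":0,"ry":0,"rz":-0.10},{"dx":0.0113,"dy":0.0125,"dz":0,"rx":0,"ry":0,"rz":-0.20},{"dx":0.0179,"dy":0.0178,"dz":0,"rx":0,"ry":0,"rz":-0.30},{"dx":0.0249,"dy":0.0224,"dz":0,"rx":0,"ry":0,"rz":-0.40},{"dx":0.0249,"dy":0.0224,"dz":0,"rx":0,"ry":0,"rz":-0.40}]'
python3 -c "
from station import *;o=get_obs();print(o['ft_force'],o['ft_torque'],o['joint_positions'])"
python3 sw.py 0.12 4
```

```text
time: 11.3
eef_pos: [0.5146, 0.0811, 0.2135]
orientation: [0.0, 0.865, -0.503, 0.0]
ft_force: [-2.4, -3.0, 1.1]
gripper_width: 0.0182
finger_force: 109.2
[-2.40623653 -2.97412449  1.05886766] [-0.64907096  0.62561632 -0.28307171] [ 8.55836062e-03  4.78611074e-02  1.60185914e+00 -3.62635000e-04
  1.49171419e+00  2.63237820e+00]
r 0.0843695871894279 psi 120.09892367053294
{"dx":-0.0084,"dy":-0.0056,"dz":0,"rx":0,"ry":0,"rz":0.12},{"dx":-0.0161,"dy":-0.0121,"dz":0,"rx":0,"ry":0,"rz":0.24},{"dx":-0.0230,"dy":-0.0196,"dz":0,"rx":0,"ry":0,"rz":0.36},{"dx":-0.0289,"dy":-0.0278,"dz":0,"rx":0,"ry":0,"rz":0.48},{"dx":-0.0338,"dy":-0.0366,"dz":0,"rx":0,"ry":0,"rz":0.60},
{"dx":-0.0038,"dy":-0.0094,"dz":0,"rx":0,"ry":0,"rz":0.12},{"dx":-0.0065,"dy":-0.0191,"dz":0,"rx":0,"ry":0,"rz":0.24},{"dx":-0.0079,"dy":-0.0292,"dz":0,"rx":0,"ry":0,"rz":0.36},{"dx":-0.0082,"dy":-0.0393,"dz":0,"rx":0,"ry":0,"rz":0.48},{"dx":-0.0072,"dy":-0.0493,"dz":0,"rx":0,"ry":0,"rz":0.60},
{"dx":0.0022,"dy":-0.0099,"dz":0,"rx":0,"ry":0,"rz":0.12},{"dx":0.0055,"dy":-0.0194,"dz":0,"rx":0,"ry":0,"rz":0.24},{"dx":0.0099,"dy":-0.0285,"dz":0,"rx":0,"ry":0,"rz":0.36},{"dx":0.0154,"dy":-0.0370,"dz":0,"rx":0,"ry":0,"rz":0.48},{"dx":0.0219,"dy":-0.0448,"dz":0,"rx":0,"ry":0,"rz":0.60},
{"dx":0.0074,"dy":-0.0069,"dz":0,"rx":0,"ry":0,"rz":0.12},{"dx":0.0155,"dy":-0.0130,"dz":0,"rx":0,"ry":0,"rz":0.24},{"dx":0.0243,"dy":-0.0180,"dz":0,"rx":0,"ry":0,"rz":0.36},{"dx":0.0336,"dy":-0.0219,"dz":0,"rx":0,"ry":0,"rz":0.48},{"dx":0.0434,"dy":-0.0246,"dz":0,"rx":0,"ry":0,"rz":0.60},
```

```bash

python3 -m crank '[{"dx":-0.0084,"dy":-0.0056,"dz":0,"rx":0,"ry":0,"rz":0.12},{"dx":-0.0161,"dy":-0.0121,"dz":0,"rx":0,"ry":0,"rz":0.24},{"dx":-0.0230,"dy":-0.0196,"dz":0,"rx":0,"ry":0,"rz":0.36},{"dx":-0.0289,"dy":-0.0278,"dz":0,"rx":0,"ry":0,"rz":0.48},{"dx":-0.0338,"dy":-0.0366,"dz":0,"rx":0,"ry":0,"rz":0.60}]'
python3 -m crank '[{"dx":-0.0038,"dy":-0.0094,"dz":0,"rx":0,"ry":0,"rz":0.12},{"dx":-0.0065,"dy":-0.0191,"dz":0,"rx":0,"ry":0,"rz":0.24},{"dx":-0.0079,"dy":-0.0292,"dz":0,"rx":0,"ry":0,"rz":0.36},{"dx":-0.0082,"dy":-0.0393,"dz":0,"rx":0,"ry":0,"rz":0.48},{"dx":-0.0072,"dy":-0.0493,"dz":0,"rx":0,"ry":0,"rz":0.60}]'
python3 -c "
from station import *;o=get_obs();print(o['ft_force'],o['ft_torque'],o['joint_positions'])"
```

```text
time: 11.72
eef_pos: [0.4798, 0.0435, 0.2137]
orientation: [0.0, 0.976, -0.217, 0.001]
ft_force: [5.7, -5.1, -3.3]
gripper_width: 0.0186
finger_force: 108.5
time: 12.13
eef_pos: [0.4729, -0.0059, 0.2137]
orientation: [0.0, 0.997, 0.081, 0.001]
ft_force: [6.1, -1.3, -4.7]
gripper_width: 0.0185
finger_force: 108.5
[ 6.13363314 -1.31714174 -4.70932264] [-0.24508618 -0.85704131 -0.28266411] [-1.75586331e-01 -5.50507704e-02  1.70394207e+00 -2.53377300e-05
  1.49115182e+00  1.23354503e+00]
```

```bash

python3 -m crank '[{"dx":0.0022,"dy":-0.0099,"dz":0,"rx":0,"ry":0,"rz":0.12},{"dx":0.0055,"dy":-0.0194,"dz":0,"rx":0,"ry":0,"rz":0.24},{"dx":0.0099,"dy":-0.0285,"dz":0,"rx":0,"ry":0,"rz":0.36},{"dx":0.0154,"dy":-0.0370,"dz":0,"rx":0,"ry":0,"rz":0.48},{"dx":0.0219,"dy":-0.0448,"dz":0,"rx":0,"ry":0,"rz":0.60}]'
python3 -m crank '[{"dx":0.0074,"dy":-0.0069,"dz":0,"rx":0,"ry":0,"rz":0.12},{"dx":0.0155,"dy":-0.0130,"dz":0,"rx":0,"ry":0,"rz":0.24},{"dx":0.0155,"dy":-0.0130,"dz":0,"rx":0,"ry":0,"rz":0.24}]'
python3 -c "
from station import *;o=get_obs();print(o['ft_force'],o['ft_torque'],o['joint_positions'])"
python3 sw.py -0.12 4
```

```text
time: 12.55
eef_pos: [0.4951, -0.0506, 0.2137]
orientation: [0.0, 0.928, 0.372, 0.001]
ft_force: [5.0, 2.0, -3.8]
gripper_width: 0.0183
finger_force: 108.5
time: 12.8
eef_pos: [0.5112, -0.0638, 0.2135]
orientation: [0.0, 0.877, 0.481, 0.0]
ft_force: [0.1, -0.5, 0.3]
gripper_width: 0.0186
finger_force: 109.1
[ 0.06679193 -0.48368247  0.347241  ] [0.16457354 0.1228578  0.07936959] [-2.74041904e-01  3.53079591e-02  1.61500369e+00  4.74497585e-04
  1.49055229e+00  2.93035938e-01]
r 0.08517214212985103 psi -122.44794455164795
{"dx":-0.0083,"dy":0.0060,"dz":0,"rx":0,"ry":0,"rz":-0.12},{"dx":-0.0158,"dy":0.0129,"dz":0,"rx":0,"ry":0,"rz":-0.24},{"dx":-0.0224,"dy":0.0207,"dz":0,"rx":0,"ry":0,"rz":-0.36},{"dx":-0.0280,"dy":0.0292,"dz":0,"rx":0,"ry":0,"rz":-0.48},{"dx":-0.0326,"dy":0.0384,"dz":0,"rx":0,"ry":0,"rz":-0.60},
{"dx":-0.0034,"dy":0.0096,"dz":0,"rx":0,"ry":0,"rz":-0.12},{"dx":-0.0057,"dy":0.0196,"dz":0,"rx":0,"ry":0,"rz":-0.24},{"dx":-0.0068,"dy":0.0297,"dz":0,"rx":0,"ry":0,"rz":-0.36},{"dx":-0.0066,"dy":0.0399,"dz":0,"rx":0,"ry":0,"rz":-0.48},{"dx":-0.0052,"dy":0.0501,"dz":0,"rx":0,"ry":0,"rz":-0.60},
{"dx":0.0026,"dy":0.0099,"dz":0,"rx":0,"ry":0,"rz":-0.12},{"dx":0.0063,"dy":0.0194,"dz":0,"rx":0,"ry":0,"rz":-0.24},{"dx":0.0112,"dy":0.0284,"dz":0,"rx":0,"ry":0,"rz":-0.36},{"dx":0.0171,"dy":0.0367,"dz":0,"rx":0,"ry":0,"rz":-0.48},{"dx":0.0239,"dy":0.0443,"dz":0,"rx":0,"ry":0,"rz":-0.60},
{"dx":0.0077,"dy":0.0067,"dz":0,"rx":0,"ry":0,"rz":-0.12},{"dx":0.0162,"dy":0.0124,"dz":0,"rx":0,"ry":0,"rz":-0.24},{"dx":0.0253,"dy":0.0171,"dz":0,"rx":0,"ry":0,"rz":-0.36},{"dx":0.0348,"dy":0.0207,"dz":0,"rx":0,"ry":0,"rz":-0.48},{"dx":0.0448,"dy":0.0230,"dz":0,"rx":0,"ry":0,"rz":-0.60},
```

```bash

python3 -m crank '[{"dx":-0.0083,"dy":0.0060,"dz":0,"rx":0,"ry":0,"rz":-0.12},{"dx":-0.0158,"dy":0.0129,"dz":0,"rx":0,"ry":0,"rz":-0.24},{"dx":-0.0224,"dy":0.0207,"dz":0,"rx":0,"ry":0,"rz":-0.36},{"dx":-0.0280,"dy":0.0292,"dz":0,"rx":0,"ry":0,"rz":-0.48},{"dx":-0.0326,"dy":0.0384,"dz":0,"rx":0,"ry":0,"rz":-0.60}]'
python3 -m crank '[{"dx":-0.0034,"dy":0.0096,"dz":0,"rx":0,"ry":0,"rz":-0.12},{"dx":-0.0057,"dy":0.0196,"dz":0,"rx":0,"ry":0,"rz":-0.24},{"dx":-0.0068,"dy":0.0297,"dz":0,"rx":0,"ry":0,"rz":-0.36},{"dx":-0.0066,"dy":0.0399,"dz":0,"rx":0,"ry":0,"rz":-0.48},{"dx":-0.0052,"dy":0.0501,"dz":0,"rx":0,"ry":0,"rz":-0.60}]'
python3 -c "
from station import *;o=get_obs();print(o['ft_force'],o['ft_torque'],o['joint_positions'])"
```

```text
time: 13.22
eef_pos: [0.4781, -0.0245, 0.2139]
orientation: [0.001, 0.981, 0.192, 0.002]
ft_force: [15.6, 0.5, -6.9]
gripper_width: 0.0183
finger_force: 108.1
time: 13.63
eef_pos: [0.4735, 0.0253, 0.2138]
orientation: [0.001, 0.994, -0.106, 0.002]
ft_force: [20.7, -9.7, -10.3]
gripper_width: 0.0183
finger_force: 107.9
[ 20.70039862  -9.69440672 -10.32877988] [-1.56209621 -2.97340073  0.06190035] [-1.08582561e-01 -5.41693463e-02  1.70285981e+00 -1.00705130e-03
  1.48869772e+00  1.67525277e+00]
```

```bash

python3 -m crank '[{"dx":0.0026,"dy":0.0099,"dz":0,"rx":0,"ry":0,"rz":-0.12},{"dx":0.0063,"dy":0.0194,"dz":0,"rx":0,"ry":0,"rz":-0.24},{"dx":0.0112,"dy":0.0284,"dz":0,"rx":0,"ry":0,"rz":-0.36},{"dx":0.0171,"dy":0.0367,"dz":0,"rx":0,"ry":0,"rz":-0.48},{"dx":0.0239,"dy":0.0443,"dz":0,"rx":0,"ry":0,"rz":-0.60}]'
python3 -m crank '[{"dx":0.0077,"dy":0.0067,"dz":0,"rx":0,"ry":0,"rz":-0.12},{"dx":0.0162,"dy":0.0124,"dz":0,"rx":0,"ry":0,"rz":-0.24},{"dx":0.0162,"dy":0.0124,"dz":0,"rx":0,"ry":0,"rz":-0.24}]'
python3 -c "
from station import *;o=get_obs();print(o['ft_force'],o['ft_torque'],o['joint_positions'])
import cv2
f=grab_frame('side');cv2.imwrite('pics/s3.png',cv2.resize(f['color'][170:310,270:430,::-1],None,fx=4,fy=4,interpolation=2))"
```

```text
time: 14.05
eef_pos: [0.4975, 0.0688, 0.2137]
orientation: [0.001, 0.918, -0.395, 0.002]
ft_force: [16.6, -20.0, -9.0]
gripper_width: 0.0183
finger_force: 108.0
time: 14.3
eef_pos: [0.5142, 0.0813, 0.2135]
orientation: [0.001, 0.864, -0.504, 0.002]
ft_force: [9.0, -16.0, -3.6]
gripper_width: 0.0182
finger_force: 108.6
[  8.9527686  -16.01016376  -3.61519149] [-2.5312573  -1.3413054   0.05768859] [ 0.01057593  0.04591039  1.60398603 -0.00286735  1.48921311  2.63764851]
```

View pics/s3.png

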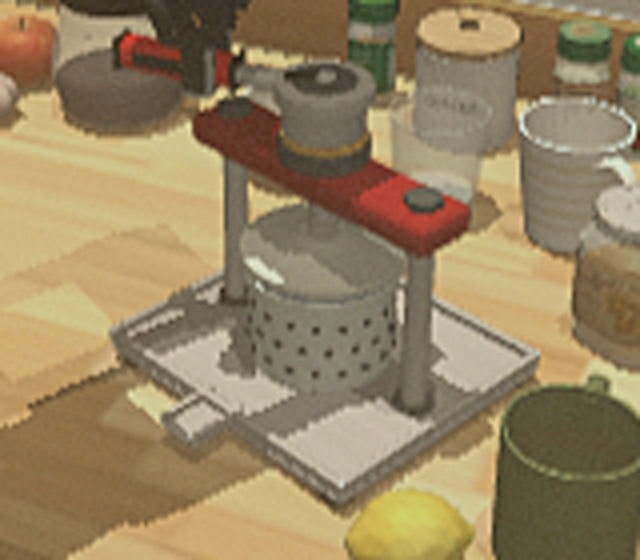

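The side view shows the collar at or almost on the rim, with no blue visible at crop (320,300). By the angle count about 25° remains, so I do one more return while taking out the radial pull (0.8 mm inward).

```bash
python3 - <<'E'
import numpy as np
a0=np.radians(120.2); r=.0845; u=lambda a:np.array([np.cos(a),np.sin(a)])
for st in (0,.6):
    for k in range(1,6):
        s=.12*k; d=r*(u(a0+st+s)-u(a0+st))-(.0008*u(a0+st+s) if st==0 else 0); print(s,d.round(4))
E
```

```text
0.12 [-0.008  -0.0063]
0.24 [-0.0156 -0.0128]
0.36 [-0.0224 -0.0202]
0.48 [-0.0282 -0.0283]
0.6 [-0.0331 -0.0371]
0.12 [-0.0038 -0.0094]
0.24 [-0.0064 -0.0192]
0.36 [-0.0079 -0.0292]
0.48 [-0.0081 -0.0393]
0.6 [-0.0072 -0.0494]
```

```bash

python3 -m crank '[{"dx":-0.008,"dy":-0.0063,"dz":0,"rx":0,"ry":0,"rz":0.12},{"dx":-0.0156,"dy":-0.0128,"dz":0,"rx":0,"ry":0,"rz":0.24},{"dx":-0.0224,"dy":-0.0202,"dz":0,"rx":0,"ry":0,"rz":0.36},{"dx":-0.0282,"dy":-0.0283,"dz":0,"rx":0,"ry":0,"rz":0.48},{"dx":-0.0331,"dy":-0.0371,"dz":0,"rx":0,"ry":0,"rz":0.60}]'
python3 -m crank '[{"dx":-0.0038,"dy":-0.0094,"dz":0,"rx":0,"ry":0,"rz":0.12},{"dx":-0.0064,"dy":-0.0192,"dz":0,"rx":0,"ry":0,"rz":0.24},{"dx":-0.0079,"dy":-0.0292,"dz":0,"rx":0,"ry":0,"rz":0.36},{"dx":-0.0081,"dy":-0.0393,"dz":0,"rx":0,"ry":0,"rz":0.48},{"dx":-0.0081,"dy":-0.0393,"dz":0,"rx":0,"ry":0,"rz":0.48}]'
cat > st.py <<'E'
from h import *
C=np.array([.5569,.0081]);o=get_obs();rel=o['eef_pos'][:2]-C;F=o['ft_force'];r=np.hypot(*rel);u=rel/r;t=np.array([-u[1],u[0]])
q=o['orientation'];rv=R.from_quat([q[1],q[2],q[3],q[0]]).as_matrix()
print('t',o['time'],'r',r.round(4),'psi',np.degrees(np.arctan2(rel[1],rel[0])).round(2),'yaw',np.degrees(np.arctan2(rv[1,0],rv[0,0])).round(2),'Frad',F[:2]@u,'Ftan',F[:2]@t,'T',r*(F[:2]@t)+o['ft_torque'][2],'fz',F[2],'tau',o['ft_torque'],'down',rv[:,2].round(4))
E
python3 st.py; python3 sw.py -0.1 2
```

```text
time: 14.77
eef_pos: [0.4791, 0.0444, 0.2137]
orientation: [0.0, 0.976, -0.219, 0.001]
ft_force: [6.1, -6.6, -2.4]
gripper_width: 0.0182
finger_force: 108.7
time: 15.18
eef_pos: [0.4715, 0.0043, 0.2137]
orientation: [0.0, 1.0, 0.021, 0.001]
ft_force: [3.1, -1.3, -3.1]
gripper_width: 0.0183
finger_force: 108.8
t 15.1833 r 0.0855 psi -177.45 yaw 2.39 Frad -3.0241594723179333 Ftan 1.4014616854213926 T 0.04508213915106894 fz -3.147365825478808 tau [-0.09162583 -0.31303693 -0.0747829 ] down [ 1.6e-03 -9.0e-04 -1.0e+00]
r 0.08552858563890597 psi -177.45026702239628
{"dx":0.0000,"dy":0.0085,"dz":0,"rx":0,"ry":0,"rz":-0.10},{"dx":0.0009,"dy":0.0171,"dz":0,"rx":0,"ry":0,"rz":-0.20},{"dx":0.0027,"dy":0.0254,"dz":0,"rx":0,"ry":0,"rz":-0.30},{"dx":0.0053,"dy":0.0336,"dz":0,"rx":0,"ry":0,"rz":-0.40},{"dx":0.0086,"dy":0.0414,"dz":0,"rx":0,"ry":0,"rz":-0.50},
{"dx":0.0041,"dy":0.0075,"dz":0,"rx":0,"ry":0,"rz":-0.10},{"dx":0.0090,"dy":0.0145,"dz":0,"rx":0,"ry":0,"rz":-0.20},{"dx":0.0145,"dy":0.0210,"dz":0,"rx":0,"ry":0,"rz":-0.30},{"dx":0.0207,"dy":0.0269,"dz":0,"rx":0,"ry":0,"rz":-0.40},{"dx":0.0274,"dy":0.0322,"dz":0,"rx":0,"ry":0,"rz":-0.50},
```

```bash

python3 -m crank '[{"dx":0.0000,"dy":0.0085,"dz":0,"rx":0,"ry":0,"rz":-0.10},{"dx":0.0009,"dy":0.0171,"dz":0,"rx":0,"ry":0,"rz":-0.20},{"dx":0.0027,"dy":0.0254,"dz":0,"rx":0,"ry":0,"rz":-0.30}]' | head -1;python3 st.py
python3 -m crank '[{"dx":0.0013,"dy":0.0041,"dz":0,"rx":0,"ry":0,"rz":-0.05},{"dx":0.0026,"dy":0.0082,"dz":0,"rx":0,"ry":0,"rz":-0.10}]' | head -1;python3 st.py
```

```text
time: 15.43
t 15.4333 r 0.0852 psi 164.61 yaw -15.61 Frad -18.566459798000064 Ftan 9.315276682253408 T 0.49443442316107516 fz -6.556248134771033 tau [-2.26546438 -2.10989468 -0.2990507 ] down [ 0.0032 -0.0015 -1.    ]
time: 15.6
t 15.6 r 0.0851 psi 159.08 yaw -21.21 Frad -15.760505674730961 Ftan 9.47698113005299 T 0.5455309517392595 fz -6.055600077616396 tau [-2.40376866 -1.66118785 -0.26085695] down [ 0.0029 -0.0027 -1.    ]
```

```bash

python3 -m crank '[{"dx":0.0021,"dy":0.0038,"dz":0,"rx":0,"ry":0,"rz":-0.05},{"dx":0.0038,"dy":0.0077,"dz":0,"rx":0,"ry":0,"rz":-0.10}]' | head -1;python3 st.py
python3 -m crank '[{"dx":0.002,"dy":0.0038,"dz":0,"rx":0,"ry":0,"rz":-0.05},{"dx":0.0042,"dy":0.0074,"dz":0,"rx":0,"ry":0,"rz":-0.10}]' | head -1;python3 st.py
python3 -m crank '[{"dx":0.0023,"dy":0.0036,"dz":0,"rx":0,"ry":0,"rz":-0.05}]' | head -1;python3 st.py
```

```text
time: 15.77
t 15.7667 r 0.085 psi 153.42 yaw -26.92 Frad -12.37876175312244 Ftan 8.417957510810297 T 0.43101251936171214 fz -3.371951743465252 tau [-2.26269159 -1.05791144 -0.28447863] down [ 0.0019 -0.0024 -1.    ]
time: 15.93
t 15.9333 r 0.0849 psi 147.75 yaw -32.66 Frad -12.889101520448673 Ftan 7.3563090908445945 T 0.47554273583829365 fz -4.040023970342529 tau [-2.21979332 -0.85319833 -0.14933218] down [ 0.0019 -0.0026 -1.    ]
time: 16.02
t 16.0167 r 0.0849 psi 144.88 yaw -35.52 Frad -13.899162670808431 Ftan 8.612674791034676 T 0.5356564696493186 fz -3.2116773077316507 tau [-2.46503884 -1.00789532 -0.19582261] down [ 0.002  -0.0027 -1.    ]
```

```bash

python3 -m crank '[{"dx":0.0025,"dy":0.0034,"dz":0,"rx":0,"ry":0,"rz":-0.05},{"dx":0.0051,"dy":0.0067,"dz":0,"rx":0,"ry":0,"rz":-0.10}]' | head -1;python3 st.py
python3 -m crank '[{"dx":0.0028,"dy":0.0031,"dz":0,"rx":0,"ry":0,"rz":-0.05}]' | head -1;python3 st.py
python3 -m crank '[{"dx":0.0029,"dy":0.0030,"dz":0,"rx":0,"ry":0,"rz":-0.05}]' | head -1;python3 st.py
```

```text
time: 16.18
t 16.1833 r 0.0849 psi 139.26 yaw -41.26 Frad -16.38181333646904 Ftan 5.943659522437255 T 0.39999390521493305 fz -3.8468450445175533 tau [-2.53764462 -1.09175783 -0.1046004 ] down [ 0.002  -0.0029 -1.    ]
time: 16.27
t 16.2667 r 0.0849 psi 136.44 yaw -44.12 Frad -16.65943761888754 Ftan 6.525083732355019 T 0.6067059244714134 fz -4.187033949486241 tau [-2.51783866 -1.12107337  0.05291261] down [ 0.002  -0.0029 -1.    ]
time: 16.35
t 16.35 r 0.0849 psi 133.64 yaw -46.98 Frad -17.457484009010134 Ftan 5.878441487029509 T 0.47082927379037015 fz -5.005525644650972 tau [-2.63807939 -1.15578912 -0.02806146] down [ 0.002 -0.003 -1.   ]
```

```bash

python3 -m crank '[{"dx":0.0030,"dy":0.0028,"dz":0,"rx":0,"ry":0,"rz":-0.05}]' | head -1;python3 st.py
python3 -m crank '[{"dx":0.0033,"dy":0.0027,"dz":0,"rx":0,"ry":0,"rz":-0.05}]' | head -1;python3 st.py
python3 -m crank '[{"dx":0.0034,"dy":0.0025,"dz":0,"rx":0,"ry":0,"rz":-0.05}]' | head -1;python3 st.py
python3 -m crank '[{"dx":0.0035,"dy":0.0023,"dz":0,"rx":0,"ry":0,"rz":-0.05}]' | head -1;python3 st.py
python3 -c "
from station import *
import cv2
print(get_obs()['joint_positions'])
f=grab_frame('side');cv2.imwrite('pics/s4.png',cv2.resize(f['color'][215:275,320:385,::-1],None,fx=9,fy=9,interpolation=2))"
```

```text
time: 16.43
t 16.4333 r 0.0848 psi 130.87 yaw -49.85 Frad -18.081053185893445 Ftan 4.223995258052041 T 0.5010384262006244 fz -5.092431984373607 tau [-2.69764317 -1.31107237  0.14266868] down [ 0.0021 -0.0031 -1.    ]
time: 16.52
t 16.5167 r 0.0848 psi 128.0 yaw -52.71 Frad -19.080601977436746 Ftan 4.147824567214072 T 0.5121673798018045 fz -4.863687233417558 tau [-2.70344793 -1.18402143  0.16036346] down [ 0.0022 -0.0031 -1.    ]
time: 16.6
t 16.6 r 0.0848 psi 125.19 yaw -55.58 Frad -18.466618916776262 Ftan 3.388627558127503 T 0.4649881486791365 fz -4.034519966286315 tau [-2.74858052 -1.11093041  0.17767923] down [ 0.0019 -0.0032 -1.    ]
time: 16.68
t 16.6833 r 0.0848 psi 122.36 yaw -58.44 Frad -16.881785544649606 Ftan 3.606920411938905 T 0.5551262601182231 fz -3.357967061313218 tau [-2.69500277 -1.0305354   0.24942773] down [ 0.0019 -0.0032 -1.    ]
[ 0.00761141  0.04014865  1.60951878 -0.00320771  1.4900559   2.59861865]
```

View pics/s4.png

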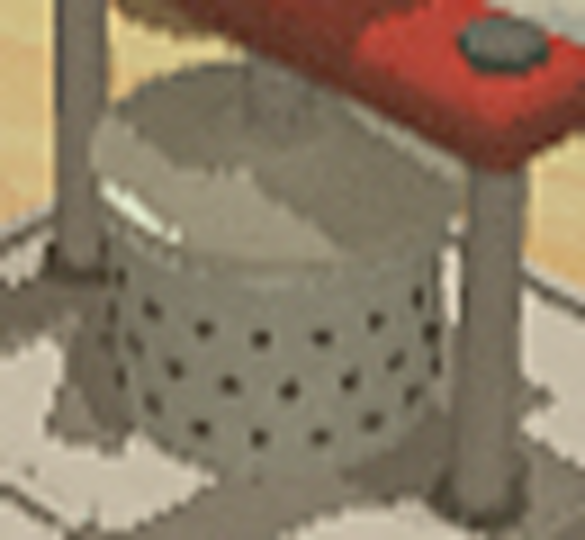

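```bash
cat > pl.py <<'E'
from h import *
W0=np.load('sideW.npy');W=cloud(cam('side'))
for n,A in(('then',W0),('now',W)):
    m=(np.hypot(A[...,0]-.555,A[...,1]-.006)<.05)&(A[...,2]>.085)&(A[...,2]<.14); z=A[m][:,2]
    h,e=np.histogram(z,np.arange(.085,.1401,.0025)); print(n,m.sum(),dict(zip((e[:-1]*1e3).round(1).tolist(),h.tolist())))
    k=slice(225,232),slice(340,352); print(np.nanmedian(A[k][...,2]))
D=W[...,2]-W0[...,2]; m=(np.hypot(W[...,0]-.555,W[...,1]-.006)<.048)&(W[...,2]>.09)&(W[...,2]<.125)&(np.hypot(W0[...,0]-.555,W0[...,1]-.006)<.048)&(W0[...,2]<.13); print(m.sum(),np.nanmedian(D[m]))
E
python3 pl.py
```

```text
then 576 {85.0: 13, 87.5: 25, 90.0: 22, 92.5: 19, 95.0: 9, 97.5: 3, 100.0: 0, 102.5: 0, 105.0: 0, 107.5: 4, 110.0: 121, 112.5: 174, 115.0: 52, 117.5: 43, 120.0: 44, 122.5: 22, 125.0: 4, 127.5: 5, 130.0: 5, 132.5: 6, 135.0: 4, 137.5: 1}
0.1192280587635261
now 556 {85.0: 0, 87.5: 0, 90.0: 0, 92.5: 0, 95.0: 0, 97.5: 3, 100.0: 108, 102.5: 201, 105.0: 83, 107.5: 39, 110.0: 51, 112.5: 20, 115.0: 6, 117.5: 7, 120.0: 4, 122.5: 9, 125.0: 4, 127.5: 7, 130.0: 3, 132.5: 6, 135.0: 3, 137.5: 2}
0.11172595104094896
378 -0.008112125915198998
```

Plate is down about 9.5 mm of an estimated 10.6 mm. One more return and drive.

```bash

python3 -m crank '[{"dx":-0.0078,"dy":-0.0066,"dz":0,"rx":0,"ry":0,"rz":0.12},{"dx":-0.0153,"dy":-0.0131,"dz":0,"rx":0,"ry":0,"rz":0.24},{"dx":-0.0218,"dy":-0.0207,"dz":0,"rx":0,"ry":0,"rz":0.36},{"dx":-0.0273,"dy":-0.0289,"dz":0,"rx":0,"ry":0,"rz":0.48},{"dx":-0.0318,"dy":-0.0378,"dz":0,"rx":0,"ry":0,"rz":0.60}]'|head -1;python3 st.py
python3 -m crank '[{"dx":-0.0034,"dy":-0.0096,"dz":0,"rx":0,"ry":0,"rz":0.12},{"dx":-0.0058,"dy":-0.0195,"dz":0,"rx":0,"ry":0,"rz":0.24},{"dx":-0.0058,"dy":-0.0195,"dz":0,"rx":0,"ry":0,"rz":0.24}]'|head -1;python3 st.py
python3 sw.py -0.1 1
```

```text
time: 17.2
t 17.2 r 0.0854 psi 156.26 yaw -23.56 Frad -7.670583604429977 Ftan 6.418942491736867 T 0.06765483922009946 fz -3.532039982771877 tau [-1.42673819 -0.56741637 -0.48039011] down [ 0.0011 -0.0014 -1.    ]
time: 17.45
t 17.45 r 0.085 psi 170.54 yaw -9.66 Frad -3.3520293689429703 Ftan 3.194647513828871 T 0.013919494049858983 fz -2.051375377352909 tau [-0.6109325  -0.30632149 -0.25756703] down [ 0.0012 -0.0017 -1.    ]
r 0.08498168405720719 psi 170.54036288340785
{"dx":0.0018,"dy":0.0083,"dz":0,"rx":0,"ry":0,"rz":-0.10},{"dx":0.0044,"dy":0.0164,"dz":0,"rx":0,"ry":0,"rz":-0.20},{"dx":0.0079,"dy":0.0241,"dz":0,"rx":0,"ry":0,"rz":-0.30},{"dx":0.0121,"dy":0.0315,"dz":0,"rx":0,"ry":0,"rz":-0.40},{"dx":0.0170,"dy":0.0385,"dz":0,"rx":0,"ry":0,"rz":-0.50},
```

```bash

python3 -m crank '[{"dx":0.0020,"dy":0.0083,"dz":0,"rx":0,"ry":0,"rz":-0.10},{"dx":0.0047,"dy":0.0164,"dz":0,"rx":0,"ry":0,"rz":-0.20}]'|head -1;python3 st.py
python3 -m crank '[{"dx":0.0017,"dy":0.0039,"dz":0,"rx":0,"ry":0,"rz":-0.05}]'|head -1;python3 st.py
python3 -m crank '[{"dx":0.0019,"dy":0.0038,"dz":0,"rx":0,"ry":0,"rz":-0.05}]'|head -1;python3 st.py
python3 -m crank '[{"dx":0.0021,"dy":0.0037,"dz":0,"rx":0,"ry":0,"rz":-0.05}]'|head -1;python3 st.py
```

```text
time: 17.62
t 17.6167 r 0.0854 psi 157.98 yaw -21.88 Frad -2.3777927730229753 Ftan 2.744907053966904 T 0.07181780804325757 fz -1.9747587675732534 tau [-0.57997414 -0.18134393 -0.16247682] down [ 7.e-04  0.e+00 -1.e+00]
time: 17.7
t 17.7 r 0.0855 psi 154.85 yaw -24.81 Frad -0.9491903249435074 Ftan 5.288401091215923 T 0.03692419154113802 fz -1.2553874880149756 tau [-0.79864692  0.33089386 -0.4153325 ] down [ 3.e-04 -3.e-04 -1.e+00]
time: 17.78
t 17.7833 r 0.0856 psi 152.2 yaw -27.49 Frad -0.5304535235758031 Ftan 3.9641106979419325 T -0.021706408374306874 fz -0.4148469585726826 tau [-0.66093368  0.34517415 -0.36087075] down [-2.e-04 -7.e-04 -1.e+00]
time: 17.87
t 17.8667 r 0.0855 psi 149.36 yaw -30.33 Frad -0.03250410409879897 Ftan 4.28273351935839 T -0.021843159194404715 fz -0.9191956062135912 tau [-0.61413434  0.41222954 -0.38822595] down [-1.e-04 -6.e-04 -1.e+00]
```

```bash

python3 -m crank '[{"dx":0.0022,"dy":0.0036,"dz":0,"rx":0,"ry":0,"rz":-0.05}]'|head -1;python3 st.py
python3 -m crank '[{"dx":0.0024,"dy":0.0035,"dz":0,"rx":0,"ry":0,"rz":-0.05}]'|head -1;python3 st.py
python3 -m crank '[{"dx":0.0026,"dy":0.0033,"dz":0,"rx":0,"ry":0,"rz":-0.05}]'|head -1;python3 st.py
python3 -m crank '[{"dx":0.0028,"dy":0.0032,"dz":0,"rx":0,"ry":0,"rz":-0.05}]'|head -1;python3 st.py
```

```text
time: 17.95
t 17.95 r 0.0856 psi 146.57 yaw -33.2 Frad 0.23318431736751397 Ftan 4.751802490364772 T 0.04199312403695049 fz -1.7265777783954819 tau [-0.86958082  0.25389801 -0.36457463] down [-2.e-04 -6.e-04 -1.e+00]
time: 18.03
t 18.0333 r 0.0852 psi 143.79 yaw -36.07 Frad -8.57648424693269 Ftan 6.983861216477726 T 0.2467236844878306 fz -2.227623065376209 tau [-1.55594517 -0.22334853 -0.34799526] down [ 5.0e-04 -1.3e-03 -1.0e+00]
time: 18.12
t 18.1167 r 0.0848 psi 141.05 yaw -38.95 Frad -8.850035923626882 Ftan 6.638950225362927 T 0.07848212580903757 fz -3.019985847213161 tau [-1.77197827 -0.03094457 -0.4846497 ] down [ 8.0e-04 -1.8e-03 -1.0e+00]
time: 18.2
t 18.2 r 0.0847 psi 138.32 yaw -41.83 Frad -7.865194875654429 Ftan 10.452185547392581 T 0.37597584753965674 fz -2.840243054981474 tau [-2.13134879  0.16315372 -0.50966349] down [ 4.0e-04 -2.1e-03 -1.0e+00]
```

```bash

python3 -m crank '[{"dx":0.0029,"dy":0.0030,"dz":0,"rx":0,"ry":0,"rz":-0.05}]'|head -1;python3 st.py
python3 -m crank '[{"dx":0.0031,"dy":0.0029,"dz":0,"rx":0,"ry":0,"rz":-0.05}]'|head -1;python3 st.py
python3 -m crank '[{"dx":0.0032,"dy":0.0027,"dz":0,"rx":0,"ry":0,"rz":-0.05}]'|head -1;python3 st.py
python3 -m crank '[{"dx":0.0034,"dy":0.0026,"dz":0,"rx":0,"ry":0,"rz":-0.05}]'|head -1;python3 st.py
```

```text
time: 18.28
t 18.2833 r 0.0847 psi 135.66 yaw -44.69 Frad -6.774797186522596 Ftan 10.875380331588989 T 0.5854363633129178 fz -0.2844900897943361 tau [-2.16313885  0.39834624 -0.33540939] down [-2.0e-04 -2.4e-03 -1.0e+00]
time: 18.37
t 18.3667 r 0.0846 psi 132.79 yaw -47.55 Frad -7.725184871970396 Ftan 10.010824371352413 T 0.49245348123969557 fz -0.8584682750473983 tau [-2.05257756  0.4466626  -0.35489053] down [-3.0e-04 -2.3e-03 -1.0e+00]
time: 18.45
t 18.45 r 0.0846 psi 129.95 yaw -50.41 Frad -7.442833109997544 Ftan 10.002544352092848 T 0.5642273754478725 fz -1.6643377859612754 tau [-1.90174929  0.42098331 -0.28200578] down [-4.0e-04 -2.2e-03 -1.0e+00]
time: 18.53
t 18.5333 r 0.0846 psi 127.08 yaw -53.28 Frad -6.695196831174286 Ftan 8.956740522532737 T 0.493878792281458 fz -1.6179066075941257 tau [-1.88001217  0.56076179 -0.26378514] down [-6.0e-04 -2.1e-03 -1.0e+00]
```

```bash

python3 -m crank '[{"dx":0.0035,"dy":0.0024,"dz":0,"rx":0,"ry":0,"rz":-0.05}]'|head -1;python3 st.py
python3 -m crank '[{"dx":0.0036,"dy":0.0022,"dz":0,"rx":0,"ry":0,"rz":-0.05}]'|head -1;python3 st.py
python3 -m crank '[{"dx":0.0037,"dy":0.0020,"dz":0,"rx":0,"ry":0,"rz":-0.05}]'|head -1;python3 st.py
python3 pl.py
```

```text
time: 18.62
t 18.6167 r 0.0846 psi 124.21 yaw -56.14 Frad -6.8557720304237195 Ftan 9.050236530044815 T 0.4849384350210855 fz -0.39473041816346494 tau [-1.80150129  0.64086419 -0.28031152] down [-7.e-04 -2.e-03 -1.e+00]
time: 18.7
t 18.7 r 0.0845 psi 121.35 yaw -59.0 Frad -6.102302738946342 Ftan 9.84824112271665 T 0.5510925516265761 fz -0.7301151904322347 tau [-1.70925831  0.71744834 -0.28112312] down [-8.0e-04 -1.9e-03 -1.0e+00]
time: 18.78
t 18.7833 r 0.0844 psi 118.61 yaw -61.87 Frad -5.785844015882866 Ftan 13.63589542484138 T 0.9396348271140651 fz 0.26265436735848446 tau [-1.98312224  1.42529138 -0.21184663] down [-0.0012 -0.002  -1.    ]
then 576 {85.0: 13, 87.5: 25, 90.0: 22, 92.5: 19, 95.0: 9, 97.5: 3, 100.0: 0, 102.5: 0, 105.0: 0, 107.5: 4, 110.0: 121, 112.5: 174, 115.0: 52, 117.5: 43, 120.0: 44, 122.5: 22, 125.0: 4, 127.5: 5, 130.0: 5, 132.5: 6, 135.0: 4, 137.5: 1}
0.1192280587635261
now 558 {85.0: 0, 87.5: 0, 90.0: 0, 92.5: 0, 95.0: 0, 97.5: 19, 100.0: 178, 102.5: 162, 105.0: 49, 107.5: 40, 110.0: 45, 112.5: 14, 115.0: 4, 117.5: 8, 120.0: 3, 122.5: 9, 125.0: 5, 127.5: 7, 130.0: 6, 132.5: 4, 135.0: 2, 137.5: 3}
0.11108930350896867
378 -0.008987748159901887
```

Torque jumped to 0.94 N m, so this is likely the hard stop. A small further push to confirm.

```bash

python3 -m crank '[{"dx":0.0015,"dy":0.0007,"dz":0,"rx":0,"ry":0,"rz":-0.02}]'|head -1;python3 st.py
python3 -m crank '[{"dx":0.0015,"dy":0.0007,"dz":0,"rx":0,"ry":0,"rz":-0.02}]'|head -1;python3 st.py; python3 -c "
from station import *;print(get_obs()['joint_positions'])"
```

```text
time: 18.92
t 18.9167 r 0.0844 psi 117.68 yaw -62.89 Frad -4.6473346490979415 Ftan 13.884605895194884 T 1.1370635973857908 fz 1.5866573889760922 tau [-1.83838312  1.45872596 -0.0353953 ] down [-0.0018 -0.0021 -1.    ]
time: 19.0
t 19.0 r 0.0844 psi 116.63 yaw -64.06 Frad -5.143808250746393 Ftan 14.971278223326758 T 1.3441886599916626 fz 2.539008037019337 tau [-1.81450093  1.63176513  0.08022654] down [-0.002  -0.0021 -1.    ]
[ 1.42626015e-02  5.95295618e-02  1.58968415e+00 -2.03835437e-03
  1.49439959e+00  2.70319519e+00]
```

```bash

python3 -m crank '[{"dx":0.0015,"dy":0.0006,"dz":0,"rx":0,"ry":0,"rz":-0.02},{"dx":0.003,"dy":0.0012,"dz":0,"rx":0,"ry":0,"rz":-0.04},{"dx":0.003,"dy":0.0012,"dz":0,"rx":0,"ry":0,"rz":-0.04}]'|head -1;python3 st.py
python3 pl.py | tail -4
```

```text
time: 19.25
t 19.25 r 0.0844 psi 114.52 yaw -66.36 Frad -3.82789545926092 Ftan 15.298003795017873 T 1.507692447258976 fz 3.352822182280407 tau [-1.68103397  1.91937807  0.21670555] down [-0.0026 -0.0019 -1.    ]
0.1192280587635261
now 562 {85.0: 0, 87.5: 0, 90.0: 0, 92.5: 0, 95.0: 1, 97.5: 19, 100.0: 175, 102.5: 169, 105.0: 50, 107.5: 50, 110.0: 33, 112.5: 15, 115.0: 5, 117.5: 5, 120.0: 8, 122.5: 5, 125.0: 5, 127.5: 9, 130.0: 2, 132.5: 6, 135.0: 2, 137.5: 3}
0.11062139658428816
377 -0.00892301611490609
```

Stop is consistent: the torque exceeds the 0.5 plateau and the plate has stopped moving. I'll confirm with one more return and a test push.

```bash
python3 - <<'E'
from h import *
W0=np.load('sideW.npy');W=cloud(cam('side'))
D=W[...,2]-W0[...,2]
m=(abs(W[...,2]-.1025)<.004)&(abs(W0[...,2]-.1125)<.005)&(np.hypot(W[...,0]-.555,W[...,1]-.006)<.06)
print(m.sum(),np.percentile(D[m],[10,30,50,70,90]))
E
python3 -m crank '[{"dx":-0.0090,"dy":-0.0045,"dz":0,"rx":0,"ry":0,"rz":0.12},{"dx":-0.0168,"dy":-0.0105,"dz":0,"rx":0,"ry":0,"rz":0.24},{"dx":-0.0240,"dy":-0.0172,"dz":0,"rx":0,"ry":0,"rz":0.36},{"dx":-0.0304,"dy":-0.0248,"dz":0,"rx":0,"ry":0,"rz":0.48},{"dx":-0.0358,"dy":-0.0331,"dz":0,"rx":0,"ry":0,"rz":0.60}]'|head -1;python3 st.py
python3 -m crank '[{"dx":-0.0042,"dy":-0.0093,"dz":0,"rx":0,"ry":0,"rz":0.12},{"dx":-0.0072,"dy":-0.0190,"dz":0,"rx":0,"ry":0,"rz":0.24},{"dx":-0.0072,"dy":-0.0190,"dz":0,"rx":0,"ry":0,"rz":0.24}]'|head -1;python3 st.py
python3 sw.py -0.1 1
```

```text
376 [-0.01235324 -0.01082812 -0.00963494 -0.00869742 -0.00697646]
time: 19.77
t 19.7667 r 0.0845 psi 148.24 yaw -31.56 Frad 17.213939481692975 Ftan 10.458834271168 T -0.07666473348749048 fz 7.603128276623813 tau [-0.55249509  2.96337356 -0.96048056] down [-3.3e-03  2.0e-04 -1.0e+00]
time: 20.02
t 20.0167 r 0.0843 psi 162.7 yaw -17.63 Frad 36.12289525263357 Ftan 1.5041909607508803 T -0.10082809089975622 fz 14.688995895000472 tau [ 1.15276494  5.28440469 -0.22757071] down [-6.6e-03  7.0e-04 -1.0e+00]
r 0.08425966047693202 psi 162.69708308396866
{"dx":0.0029,"dy":0.0079,"dz":0,"rx":0,"ry":0,"rz":-0.10},{"dx":0.0066,"dy":0.0155,"dz":0,"rx":0,"ry":0,"rz":-0.20},{"dx":0.0110,"dy":0.0227,"dz":0,"rx":0,"ry":0,"rz":-0.30},{"dx":0.0161,"dy":0.0293,"dz":0,"rx":0,"ry":0,"rz":-0.40},{"dx":0.0219,"dy":0.0355,"dz":0,"rx":0,"ry":0,"rz":-0.50},
```

Radial load has built up at 36 N, so I relieve it by moving outward, then do the test drive.

```bash

python3 -m crank '[{"dx":-0.0008,"dy":0.0003,"dz":0,"rx":0,"ry":0,"rz":0},{"dx":-0.0014,"dy":0.0005,"dz":0,"rx":0,"ry":0,"rz":0}]'|head -1;python3 st.py
python3 -m crank '[{"dx":0.0029,"dy":0.0079,"dz":0,"rx":0,"ry":0,"rz":-0.10},{"dx":0.0066,"dy":0.0155,"dz":0,"rx":0,"ry":0,"rz":-0.20}]'|head -1;python3 st.py
python3 -m crank '[{"dx":0.0023,"dy":0.0037,"dz":0,"rx":0,"ry":0,"rz":-0.05},{"dx":0.0046,"dy":0.0072,"dz":0,"rx":0,"ry":0,"rz":-0.10}]'|head -1;python3 st.py
python3 -m crank '[{"dx":0.0026,"dy":0.0033,"dz":0,"rx":0,"ry":0,"rz":-0.05}]'|head -1;python3 st.py
python3 -m crank '[{"dx":0.0028,"dy":0.0032,"dz":0,"rx":0,"ry":0,"rz":-0.05}]'|head -1;python3 st.py
```

```text
time: 20.18
t 20.1833 r 0.0846 psi 161.98 yaw -18.15 Frad 17.229275663985884 Ftan 6.239895391222768 T 0.016311932681759567 fz 6.453284652833919 tau [-0.34136911  2.7494308  -0.51127309] down [-3.7e-03  3.0e-04 -1.0e+00]
time: 20.35
t 20.35 r 0.0845 psi 150.3 yaw -29.87 Frad 11.879335790147191 Ftan 7.382849800336447 T 0.09426930674948086 fz 4.638477879379572 tau [-0.42706376  2.17753782 -0.52958531] down [-2.8e-03  5.0e-04 -1.0e+00]
time: 20.52
t 20.5167 r 0.0844 psi 144.99 yaw -35.5 Frad 14.986675113477695 Ftan 22.644016681332015 T 1.7394044911536444 fz 9.122204681250734 tau [-1.70842525  3.67956342 -0.17219829] down [-0.0044 -0.0016 -1.    ]
time: 20.6
t 20.6 r 0.0843 psi 142.38 yaw -38.35 Frad 16.35973767476366 Ftan 27.491277248849773 T 2.3495277874410054 fz 10.879585920885903 tau [-1.95894467  4.35134364  0.03064611] down [-0.0051 -0.0019 -1.    ]
time: 20.68
t 20.6833 r 0.0843 psi 139.62 yaw -41.2 Frad 15.935671039657786 Ftan 30.39714621336494 T 2.818499503572168 fz 11.936950787889337 tau [-2.13494595  4.67206522  0.25458656] down [-0.0056 -0.002  -1.    ]
```

Hard stop confirmed at 2.8 N m. Now I unload the handle and check for residual forces.

```bash

python3 -m crank '[{"dx":-0.0041,"dy":-0.0048,"dz":0,"rx":0,"ry":0,"rz":0.07},{"dx":-0.0083,"dy":-0.0098,"dz":0,"rx":0,"ry":0,"rz":0.15},{"dx":-0.0083,"dy":-0.0098,"dz":0,"rx":0,"ry":0,"rz":0.15}]';python3 st.py
```

```text
time: 20.93
eef_pos: [0.4853, 0.0529, 0.2137]
orientation: [0.001, 0.961, -0.277, -0.001]
ft_force: [-13.3, 0.7, 4.9]
gripper_width: 0.0181
finger_force: 110.2
t 20.9333 r 0.0845 psi 147.95 yaw -32.18 Frad 11.63424983663041 Ftan 6.398699043055983 T 0.040648405090698114 fz 4.946841906837049 tau [-0.34026358  2.00587645 -0.5001663 ] down [-2.2e-03 -6.0e-04 -1.0e+00]
```

```bash

python3 -m crank '[{"dx":-0.0007,"dy":0.0004,"dz":0,"rx":0,"ry":0,"rz":0},{"dx":-0.0007,"dy":0.0004,"dz":0,"rx":0,"ry":0,"rz":0}]' | head -1;python3 st.py
python3 -m crank '[{"dx":0,"dy":0,"dz":0,"rx":0,"ry":0,"rz":0},{"dx":0,"dy":0,"dz":0,"rx":0,"ry":0,"rz":0},{"dx":0,"dy":0,"dz":0,"rx":0,"ry":0,"rz":0},{"dx":0,"dy":0,"dz":0,"rx":0,"ry":0,"rz":0}]' 0.05 20
python3 -m crank '[{"dx":0,"dy":0,"dz":0.02,"rx":0,"ry":0,"rz":0},{"dx":0,"dy":0,"dz":0.05,"rx":0,"ry":0,"rz":0},{"dx":0,"dy":0,"dz":0.08,"rx":0,"ry":0,"rz":0},{"dx":-0.03,"dy":0,"dz":0.1,"rx":0,"ry":0,"rz":0},{"dx":-0.06,"dy":0,"dz":0.12,"rx":0,"ry":0,"rz":0}]'
python3 -m crank '[{"dx":-0.03,"dy":0.02,"dz":0.02,"rx":0,"ry":0,"rz":0},{"dx":-0.05,"dy":0.05,"dz":0.04,"rx":0,"ry":0,"rz":0},{"dx":-0.07,"dy":0.08,"dz":0.05,"rx":0,"ry":0,"rz":0},{"dx":-0.07,"dy":0.11,"dz":0.05,"rx":0,"ry":0,"rz":0},{"dx":-0.07,"dy":0.11,"dz":0.05,"rx":0,"ry":0,"rz":0}]'
python3 - <<'E'
from h import *
f=cam('side');save(f,'s5f.png');cv2.imwrite('pics/s5.png',cv2.resize(f['color'][150:310,250:450,::-1],None,fx=4,fy=3.75 if 0 else 4,interpolation=2)[:600])
for n in('side','top'):
    A=cloud(cam(n)); m=(np.hypot(A[...,0]-.555,A[...,1]-.006)<.03)&(A[...,2]>.215)&(A[...,2]<.26);P=A[m]
    if len(P)>5: print(n,len(P),np.median(P,0),np.linalg.lstsq(np.c_[P[:,:2],np.ones(len(P))],P[:,2],rcond=None)[0])
    m=(np.hypot(A[...,0]-.555,A[...,1]-.006)<.2)&(A[...,2]>.198)&(A[...,2]<.26);P=A[m]; r=np.hypot(P[:,0]-.555,P[:,1]-.006); print('grip far z',np.median(P[(r>.1)&(r<.16)],0) if ((r>.1)&(r<.16)).any() else None)
E
python3 pl.py | tail -3
```

```text
time: 21.1
t 21.1 r 0.0846 psi 147.6 yaw -32.5 Frad 2.950735865258067 Ftan 7.382901924896713 T 0.030359812426797528 fz 1.6297942741256144 tau [-1.15174953  1.17271037 -0.59441325] down [-7.e-04 -1.e-03 -1.e+00]
time: 21.43
eef_pos: [0.4864, 0.0541, 0.2136]
orientation: [-0.0, 0.96, -0.28, 0.0]
ft_force: [-0.7, 0.5, 0.2]
gripper_width: 0.0503
finger_force: 0.0
time: 21.85
eef_pos: [0.4261, 0.054, 0.3342]
orientation: [-0.0, 0.96, -0.28, -0.0]
ft_force: [-0.8, -0.9, -0.6]
gripper_width: 0.05
finger_force: 0.0
time: 22.27
eef_pos: [0.3553, 0.1676, 0.3845]
orientation: [-0.001, 0.961, -0.278, 0.001]
ft_force: [1.0, 0.2, -0.7]
gripper_width: 0.0499
finger_force: 0.0
side 219 [0.54900348 0.00191496 0.22859584] [0.07537763 0.06575505 0.18631864]
grip far z [0.44748286 0.06863303 0.22531797]
top 316 [0.55446308 0.00651744 0.22930398] [-0.01184871 -0.02107344  0.23624224]
grip far z None
now 563 {85.0: 0, 87.5: 0, 90.0: 0, 92.5: 0, 95.0: 0, 97.5: 12, 100.0: 181, 102.5: 167, 105.0: 58, 107.5: 39, 110.0: 42, 112.5: 15, 115.0: 5, 117.5: 6, 120.0: 8, 122.5: 3, 125.0: 7, 127.5: 8, 130.0: 3, 132.5: 6, 135.0: 0, 137.5: 3}
0.11088158833708694
376 -0.008849815468913391
```

View pics/s5.png

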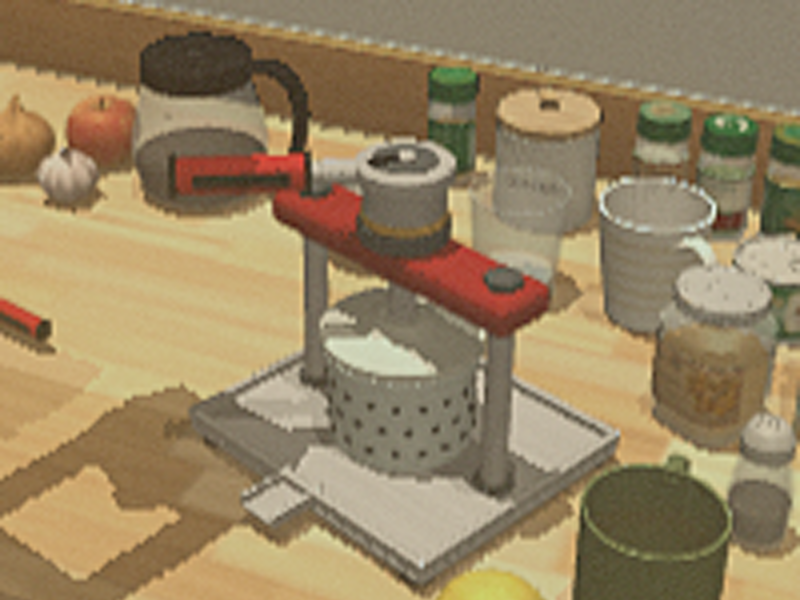

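The final view shows the wrench seated on the nut at crop (405,200), with its head top at 229 mm as expected. The collar is on the mould at (400,370) with no blue visible, and the bystanders look unmoved.

```bash
python3 -c "
from station import *;print(finish_job())"
```

```text
the job is handed in; nothing more can be done
None
```

The job is handed in: I worked the nut down to its hard stop with the wrench only, so the collar is fully down on the mould's rim. I let go with the wrench seated level on the nut, and nothing else looked moved in the last side view.

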